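Hang the washed cups to drain

ROBOT

A 6-joint arm with a two-finger parallel gripper is mounted at the origin on the work surface. World frame = base frame: x ahead of the robot, y to its left, z up, the work surface at z = 0. Lengths are in m, angles in degrees, forces in N, time in s.
With the tool pointing down it reaches from about 0.25 to 0.725 m from the base axis. Payload 9.7 kg.
Tool frame: the origin (TCP) lies on the centre line of the jaws, within the pads' length; the fingertips stand 22 mm ahead of it and the grasp point (between the pads) lies 3 mm ahead of it; z points along the fingers, y is the direction in which the jaws open and shut (so a half turn about z gives the same grasp; the last joint's range is limited). The gripper opens to 85 mm and grips with 20 to 120 N. Pads are 22 mm wide; open, the fingers measure 114 mm over their backs; the gripper's body (76 mm by 85 mm) begins 54 mm behind the grasp point. The pads swing forward as they close: fully open they stand 13 mm farther back than shut.
Start: joints at [-67.323, 4.979, 10.078, 95.1, 0, 90], TCP at [0.212, -0.507, 0.253] pointing down, gripper open.
Joint ranges: [-179.16, 179.16], [-48.56, 103.87], [-65.8, 70.77], [-126.05, 130.52], [-82.76, 87.17], [-180, 180]. Speed limits (degrees/s): [127.2, 127.2, 147.25, 180, 180, 180].

INTERFACE

Orientations are given as [roll, pitch, yaw] about the fixed x, y, z axes, in that order (R = Rz(yaw) Ry(pitch) Rx(roll)).
In Python, from workcell import monitor, eyes, job gives the robot as it stands. The module is installed in compiled form; this text tells all that it offers.
- The arm moves only by the tool drive_tool, never from a script. Its argument "plan" is a list of rows, each a list of 3 entries, a list of its own where there are three numbers: the opening, from 0 (shut) to 1 (fully open), then the shift along the world's x, y, z in m, then the turn about the world's z in degrees. In form: [[gripper, [x, y, z], yaw], ...]. A call has 1 to 10 rows; each row shifts and turns the commanded pose from where the row before left it; what a row does not reach is not made up. A row lasts 1/8 s, in which the tool goes at most 62.5 mm and 10.7 degrees, less where a joint would pass 70% of its speed; a pose out of reach is approached as far as the arm can. A call is refused whole if a number of a shift passes 0.0625 or a number of a turn 10.7, either way. A call with a gripper value outside its range is refused whole. The fingers move at their own pace and stop on an object; "grip_force" is the grip in N (left out, the last holds). Time passes only in rows, so rows that do not move let the fingers close. It gives the time, the measured TCP pose, the force and the opening at its end, in the units of the state.
- monitor.get_obs(): the state, without advancing time (a new reading comes with each control period).
- eyes.camera(name): name is "scene" or "side" or "wrist"; returns (picture, depth): 400x640x3 uint8, red, green, blue; 400x640 float32, m along the optical axis (not along the pixel's ray), 0 where there is no reading.
- eyes.camera_params(name): a dict with "fx", "fy", "cx", "cy" (pixels), "extrinsics" (4x4, takes a point from world to camera coordinates); the wrist camera has in their place "mount" (4x4, takes a point from camera to tool coordinates, whose origin is the TCP and whose axes are the flange's). Camera axes: x right, y down, z forward; pixel columns grow to the right and rows downward; lengths in m; the calibration is good to about 2 mm. A picture is of the moment at which its call begins: read the wrist's pose just before it. camera_params takes no time and is no camera call.
- job.job_done(): hands the job in, once; it reports no verdict.
The state is a dict: "time": time; "q": joint angles; "qd": joint speeds; "joint_efforts": joint torques, N m; "ee_pos": TCP position; "tcp_rot": TCP orientation; "wrist_force": force on the tool from outside, world axes, zero at the start; "torque": the same for the moment, N m; "opening": finger opening in m.
Only numpy, scipy, OpenCV 4.12 (cv2) and the standard library are available. Lean on these libraries where they do the work, as an engineer would, in place of code of your own. Each camera call takes 0.05 s, during which the arm holds its last target.

TASK

Hang the three washed steel cups mouth-down on the draining rack's slanting pegs, the tall cup on the long peg and a short cup on each short peg, every cup slid fully home so that its bottom sits on the peg's tip. Leave the other things on the table where they are.

Things in the scene. Friction and masses are not known exactly. Their poses are not given: they have to be found in the camera images.
- tall_cup: Tall steel cup, a plain straight-sided beaker without handle: 115 mm tall, 56 mm outside diameter, wall 2.5 mm, bottom 3 mm thick, about 130 g. Origin on its axis at mid height; z points from the bottom to the open mouth. Starts lying on its side in the tray (axis 32 mm above the table), its mouth pointing away from the robot within about 60 degrees.
- short_cup_1: Short steel cup, a plain straight-sided beaker without handle: 75 mm tall, 56 mm outside diameter, wall 2.5 mm, bottom 3 mm thick, about 90 g. Origin on its axis at mid height; z points from the bottom to the open mouth. Starts lying on its side in the tray (axis 32 mm above the table), its mouth pointing away from the robot within about 60 degrees.
- short_cup_2: Short steel cup, a plain straight-sided beaker without handle: 75 mm tall, 56 mm outside diameter, wall 2.5 mm, bottom 3 mm thick, about 90 g. Origin on its axis at mid height; z points from the bottom to the open mouth. Starts standing mouth-down in the tray (its top 79 mm above the table).
- tall_cup_floor (a point): centre of the inside bottom of the tall cup
- short_cup_1_floor (a point): centre of the inside bottom of the first short cup
- short_cup_2_floor (a point): centre of the inside bottom of the second short cup
- peg_long: The long steel draining peg of the rack: a round bar 14 mm thick with a rounded end. Origin on the bend at the peg's foot, 45 mm above the table; z runs up along the peg to its tip, 130 mm away. The peg leans 40 degrees from upright towards the rack's front (-x of the rack). The three pegs stand in a row across the rack, 95 mm apart, in any order.
- peg_short_1: One short steel draining peg of the rack: a round bar 14 mm thick with a rounded end. Origin on the bend at the peg's foot, 45 mm above the table; z runs up along the peg to its tip, 90 mm away. The peg leans 40 degrees from upright towards the rack's front (-x of the rack). A hung tall cup would strike the drip tray here.
- peg_short_2: The other short steel draining peg of the rack: a round bar 14 mm thick with a rounded end. Origin on the bend at the peg's foot, 45 mm above the table; z runs up along the peg to its tip, 90 mm away. The peg leans 40 degrees from upright towards the rack's front (-x of the rack). 
- tip_long (a point): tip of the long peg
- tip_short_1 (a point): tip of the first short peg
- tip_short_2 (a point): tip of the second short peg
- rack: Fixed draining rack: a white plastic drip tray 200 x 300 x 12 mm (x, y, z; floor 4 mm) with a 50 mm high, 14 mm thick bar along its back edge; the pegs rise 60 mm behind its centre. Origin under its centre, front towards -x. It stands left or right of the middle, turned up to 12 degrees.
- tray: Fixed flat aluminium baking tray 330 x 380 mm (x, y), rim 12 mm high, floor 4 mm thick; origin under its centre. It holds the cups and some tools, on the other side from the rack.
- pastry_ring: Bystander: steel pastry ring, 60 mm diameter, 30 mm high, in the tray; origin under its centre
- bowl: Bystander: small white bowl, 70 mm diameter, 32 mm high, in the tray; origin under its centre
- spatula: Bystander: spatula 130 mm long lying flat in the tray along its own x, low (under 25 mm); origin at the middle of its underside
- syrup_bottle: Bystander: amber bottle, 56 mm diameter, 180 mm high, standing at the far middle of the table; origin under its centre
- tin: Bystander: small tin, 48 mm diameter, 60 mm high, between tray and rack; origin under its centre

How it is judged:
By the outcome, as a careful person would: the job done as asked, in the order asked, and still so for the second after the job is handed in, with the robot touching nothing.
It also fails if it takes over 72 s, if anything falls off the work surface, if the arm or the gripper's body presses on something with over 40 N, if the wrist force passes 120 N, or if a joint passes its speed limit or range.

## Working session

There is one attempt and no reset: what is moved stays moved. The work goes in short steps, Python scripts to look and compute and a tool call to move; the robot and the scene stay as the last step left them, time stands still between calls to the robot, and variables do not carry over. Pictures are saved under pics/ and viewed, and the job is handed in when it is done.

Besides the shell and the picture viewer there is one more tool, called after "Emit:" by a JSON object that holds its "fn" and its "kwargs". drive_tool: Moves the arm, as the interface text tells. Its arguments: {"type":"object","properties":{"plan":{"type":"array","items":{"type":"array"}},"grip_force":{"type":"number"}},"required":["plan"]}

```bash
mkdir -p pics; cat > h.py <<'E'
import numpy as np, cv2
from workcell import monitor, eyes, job
def snap(n,tag):
    o=monitor.get_obs(); p,d=eyes.camera(n); c=eyes.camera_params(n)
    cv2.imwrite(f'pics/{tag}.png',p[:,:,::-1]); np.savez(f'pics/{tag}.npz',p=p,d=d,pos=o['ee_pos'],rot=o['tcp_rot'],**{k:np.array(v) for k,v in c.items()})
    return p,d,c
def load(tag):
    z=np.load(f'pics/{tag}.npz'); return z
def world(z):
    d=z['d']; v,u=np.mgrid[:400,:640]
    P=np.stack([(u-z['cx'])/z['fx']*d,(v-z['cy'])/z['fy']*d,d],-1)
    E=z['extrinsics']; return (P-E[:3,3])@E[:3,:3]
E
python3 - <<'E'
from h import *
o=monitor.get_obs(); print(o)
for n in('scene','side'):
    p,d,c=snap(n,n+'0'); print(c)
print(eyes.camera_params('wrist'))
E
```

```text
{'time': 0.0, 'q': array([-6.73204554e+01,  5.01066980e+00,  1.00334353e+01,  9.51009139e+01,
        5.42439273e-04,  8.99981626e+01]), 'qd': array([ 0.04304547, -0.01392779,  0.07260001, -0.04063611,  0.02449257,
        0.0174676 ]), 'joint_efforts': array([-2.16901281e-03, -5.20391786e+01,  4.64801645e+01,  1.63828785e-02,
        7.34438277e-05,  4.97293769e-06]), 'ee_pos': array([ 0.21198607, -0.50727117,  0.25257807]), 'tcp_rot': array([-1.79921852e+02, -5.44944877e-04,  2.26813813e+01]), 'wrist_force': array([-0.47504067, -0.30098876, -0.34253245]), 'torque': array([-0.07979901, -0.02369195,  0.03382059]), 'opening': 0.08500443456305627}
{'fx': 391.318274453981, 'fy': 391.318274453981, 'cx': 319.68886660268913, 'cy': 193.11466740805105, 'extrinsics': array([[-0.87659934,  0.48109264, -0.01111149,  0.51856071],
       [ 0.36642771,  0.65234479, -0.66345837, -0.16217315],
       [-0.31193641, -0.58565873, -0.74813068,  1.21069489],
       [ 0.        ,  0.        ,  0.        ,  1.        ]])}
{'fx': 373.33515373654143, 'fy': 373.33515373654143, 'cx': 321.3985418481605, 'cy': 194.0666943939647, 'extrinsics': array([[-0.68640516, -0.72718584, -0.0069793 ,  0.4133799 ],
       [-0.53838614,  0.5145982 , -0.66732979,  0.40330593],
       [ 0.48886431, -0.45430106, -0.74472964,  0.85351224],
       [ 0.        ,  0.        ,  0.        ,  1.        ]])}
{'fx': 289.15671453563186, 'fy': 289.15671453563186, 'cx': 319.65121667477104, 'cy': 201.07483924876655, 'mount': array([[-1.58288916e-04, -9.52864995e-01, -3.03394587e-01,
         7.65047253e-02],
       [ 9.99999941e-01, -5.78823421e-05, -3.39936351e-04,
        -7.10382352e-04],
       [ 3.06352260e-04, -3.03394623e-01,  9.52864948e-01,
        -1.20142843e-01],
       [ 0.00000000e+00,  0.00000000e+00,  0.00000000e+00,
         1.00000000e+00]])}
```

View pics/scene0.png

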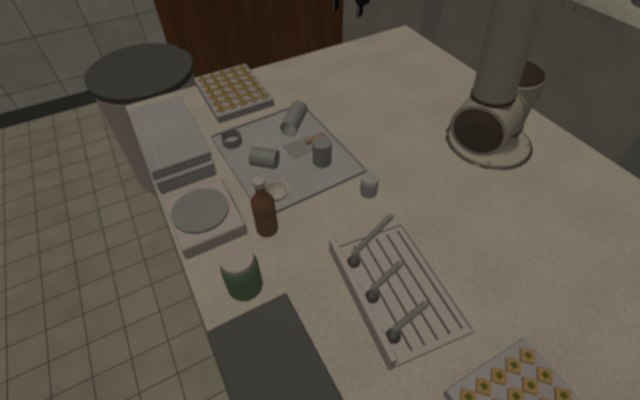

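View pics/side0.png

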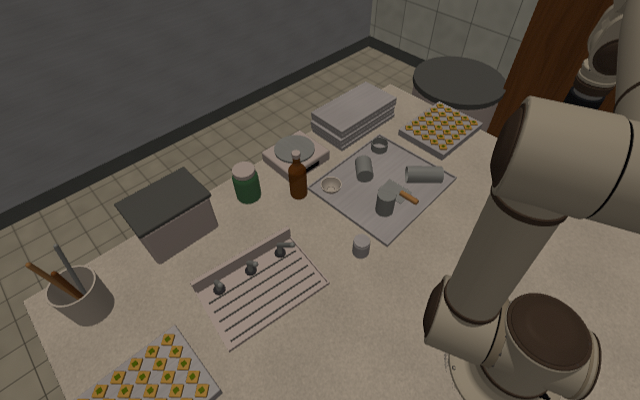

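In the scene view the tall cup is at about (295,118), lying short cup (265,157), mouth-down cup (322,152), spatula beside it (305,142). The peg tips are at (391,219) for the long peg, nearest the tray, and (402,265) and (426,305) for the short ones. Next I'll measure with depth.

```bash
python3 - <<'E'
from h import *
for t in('scene0','side0'):
    z=load(t); W=world(z)
    X,Y,Z=W[...,0],W[...,1],W[...,2]
    ok=(z['d']>0)&(X>0.1)&(X<0.9)&(np.abs(Y)<0.7)
    print(t,'table z',np.median(Z[ok&(Z<.015)]), (z['d']>0).mean())
    m=(ok&(Z>0.022)&(Z<0.21)).astype(np.uint8)
    n,l,s,c=cv2.connectedComponentsWithStats(m)
    for i in range(1,n):
        if s[i,4]<25: continue
        k=l==i
        print(s[i],'x',np.percentile(X[k],[2,50,98]).round(3),'y',np.percentile(Y[k],[2,50,98]).round(3),'z',np.percentile(Z[k],[2,50,98]).round(3))
    cv2.imwrite(f'pics/m_{t}.png',m*255)
    p=z['p'][:,:,::-1]
    crop = p[80:240,190:430] if t=='scene0' else p[120:260,290:470]
    cv2.imwrite(f'pics/c1_{t}.png',cv2.resize(crop,None,fx=3,fy=3,interpolation=2))
    crop = p[200:370,310:490] if t=='scene0' else p[210:350,170:340]
    cv2.imwrite(f'pics/c2_{t}.png',cv2.resize(crop,None,fx=3.4,fy=3.4,interpolation=2))
E
```

```text
scene0 table z 0.0016651057383281116 0.9959296875
[ 198   70   76   49 2200] x [0.506 0.607 0.699] y [-0.693 -0.58  -0.488] z [0.024 0.033 0.04 ]
[ 142   96   73   90 3678] x [0.784 0.842 0.898] y [-0.553 -0.349 -0.261] z [0.029 0.095 0.098]
[ 450   97   67   59 2140] x [0.114 0.183 0.203] y [0.011 0.088 0.138] z [0.096 0.169 0.208]
[280 101  28  32 461] x [0.438 0.488 0.543] y [-0.398 -0.348 -0.303] z [0.026 0.056 0.062]
[221 129  20  17 154] x [0.667 0.696 0.724] y [-0.405 -0.37  -0.344] z [0.023 0.03  0.037]
[307 133  25  32 541] x [0.459 0.5   0.522] y [-0.256 -0.153 -0.137] z [0.023 0.067 0.083]
[248 147  32  22 540] x [0.607 0.651 0.687] y [-0.259 -0.222 -0.192] z [0.025 0.051 0.062]
[360 172  19  23 348] x [0.423 0.449 0.465] y [-0.018  0.01   0.024] z [0.025 0.055 0.063]
[ 250  177   39   57 1264] x [0.64  0.734 0.76 ] y [-0.133 -0.008  0.007] z [0.024 0.094 0.182]
[ 178  179   69   71 2888] x [0.784 0.843 0.898] y [-0.201 -0.091 -0.028] z [0.026 0.055 0.06 ]
[351 214  42  48 393] x [0.517 0.56  0.602] y [0.168 0.177 0.186] z [0.031 0.096 0.147]
[ 329  238   69  130 1375] x [
[... 1517 characters left out ...]
 x [0.616 0.636 0.656] y [0.12  0.274 0.405] z [0.023 0.045 0.051]
[353 234  17  22 302] x [0.417 0.435 0.46 ] y [-0.018  0.007  0.023] z [0.024 0.057 0.061]
[276 243  19   9 107] x [0.51  0.554 0.595] y [0.169 0.179 0.186] z [0.025 0.098 0.145]
[  31  252   81   72 2934] x [0.746 0.785 0.849] y [0.571 0.62  0.67 ] z [0.026 0.093 0.2  ]
[246 261  12   9  79] x [0.547 0.579 0.608] y [0.263 0.271 0.277] z [0.023 0.084 0.114]
[ 423  275   42   80 1230] x [0.102 0.141 0.197] y [0.041 0.121 0.14 ] z [0.137 0.189 0.209]
[214 280  10   9  66] x [0.557 0.574 0.617] y [0.357 0.365 0.371] z [0.025 0.104 0.113]
[  88  326  133   74 5577] x [0.411 0.528 0.596] y [0.494 0.563 0.685] z [0.026 0.03  0.037]
```

```bash
python3 - <<'E'
from h import *
for t,dz in(('scene0',-.0017),('side0',.0011)):
    z=load(t); W=world(z)+[0,0,dz]
    X,Y,Z=W[...,0],W[...,1],W[...,2]
    print(t)
    # pegs
    for nm,(x0,x1,y0,y1) in dict(L=(.49,.625,.155,.20),S1=(.52,.63,.25,.29),S2=(.53,.64,.345,.385)).items():
        k=(X>x0)&(X<x1)&(Y>y0)&(Y<y1)&(Z>.055)&(Z<.2)&(z['d']>0)
        P=W[k]; c=P.mean(0); u,s,v=np.linalg.svd(P-c,full_matrices=False); a=v[0]*np.sign(v[0][2])
        tt=(P-c)@a; print(nm,len(P),'c',c.round(4),'a',a.round(3),'tilt',np.degrees(np.arccos(a[2])).round(1),'top',P[np.argmax(P[:,2])].round(3),'end',(c+a*np.percentile(tt,99)).round(4), 'sd',(s/len(P)**.5).round(4))
    # bar
    k=(X>.6)&(X<.68)&(Y>.11)&(Y<.43)&(Z>.045)&(Z<.055)
    P=W[k][:,:2]; print('bar',cv2.fitLine(P.astype(np.float32),cv2.DIST_HUBER,0,.01,.01).ravel().round(4), cv2.minAreaRect((P*1000).astype(np.float32)))
    for nm,(x0,x1,y0,y1) in dict(tall=(.4,.56,-.42,-.28),s1=(.58,.71,-.28,-.17)).items():
        k=(X>x0)&(X<x1)&(Y>y0)&(Y<y1)&(Z>.045)&(Z<.07)&(z['d']>0); P=W[k]
        print(nm,len(P),'zmax',np.percentile(P[:,2],98).round(4),cv2.minAreaRect((P[:,:2]*1000).astype(np.float32)))
        k=k&(Z>.0575);P=W[k]; print('   ridge',len(P),cv2.fitLine(P[:,:2].astype(np.float32),cv2.DIST_HUBER,0,.01,.01).ravel().round(4))
    k=(X>.43)&(X<.54)&(Y>-.22)&(Y<-.1)&(Z>.074)&(Z<.09)&(z['d']>0)
    P=W[k];print('s2 top',len(P),P.mean(0).round(4),cv2.minEnclosingCircle((P[:,:2]*1000).astype(np.float32)))
E
```

```text
scene0
L 330 c [0.5529 0.178  0.103 ] a [-0.641  0.07   0.764] tilt 40.2 top [0.518 0.184 0.147] end [0.5168 0.1819 0.146 ] sd [0.0347 0.0041 0.0021]
S1 250 c [0.5778 0.2698 0.0867] a [-0.65   0.076  0.756] tilt 40.9 top [0.554 0.268 0.117] end [0.5529 0.2727 0.1156] sd [0.0237 0.0039 0.002 ]
S2 297 c [0.5888 0.3636 0.0872] a [-0.652  0.075  0.754] tilt 41.0 top [0.566 0.363 0.116] end [0.5641 0.3664 0.1157] sd [0.0238 0.0039 0.0022]
bar [0.1059 0.9944 0.6422 0.282 ] ((623.1801147460938, 262.3246765136719), (300.2113037109375, 49.197593688964844), 83.6565170288086)
tall 343 zmax 0.0607 ((489.2392883300781, -355.7156677246094), (116.26911926269531, 49.102317810058594), 44.727081298828125)
   ridge 119 [ 0.6935  0.7205  0.4889 -0.358 ]
s1 332 zmax 0.0606 ((647.6926879882812, -233.2045440673828), (46.67558670043945, 76.77761840820312), 49.41365051269531)
   ridge 105 [ 0.7334 -0.6798  0.6447 -0.2319]
s2 top 223 [ 0.4957 -0.1641  0.0784] ((494.937744140625, -165.7426300048828), 28.753206253051758)
side0
L 82 c [0.542  0.1804 0.1124] a [-0.655  0.049  0.754] tilt 41.1 top [0.514 0.181 0.1
[... 215 characters left out ...]
 0.3647 0.0974] a [-0.694  0.048  0.718] tilt 44.1 top [0.567 0.364 0.115] end [0.5594 0.3659 0.1152] sd [0.0258 0.0038 0.003 ]
bar [0.1157 0.9933 0.6379 0.2703] ((623.3714599609375, 262.6270446777344), (298.4985656738281, 46.334659576416016), 83.06900024414062)
tall 363 zmax 0.0604 ((483.90435791015625, -352.7110595703125), (115.58551788330078, 40.627506256103516), 45.974937438964844)
   ridge 94 [ 0.7125  0.7017  0.4842 -0.3591]
s1 245 zmax 0.0609 ((645.070068359375, -234.97744750976562), (48.51780700683594, 82.05366516113281), 47.45903778076172)
   ridge 62 [ 0.7656 -0.6433  0.6436 -0.2314]
s2 top 218 [ 0.4931 -0.1642  0.078 ] ((493.9296569824219, -164.97706604003906), 29.192861557006836)
```

View pics/c1_scene0.png

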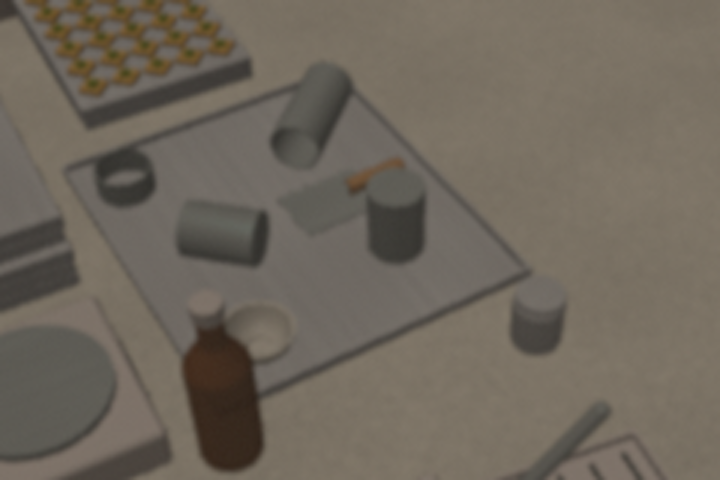

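View pics/c1_side0.png

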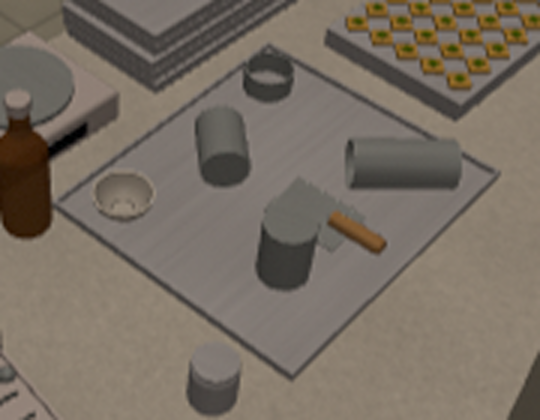

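View pics/c2_scene0.png

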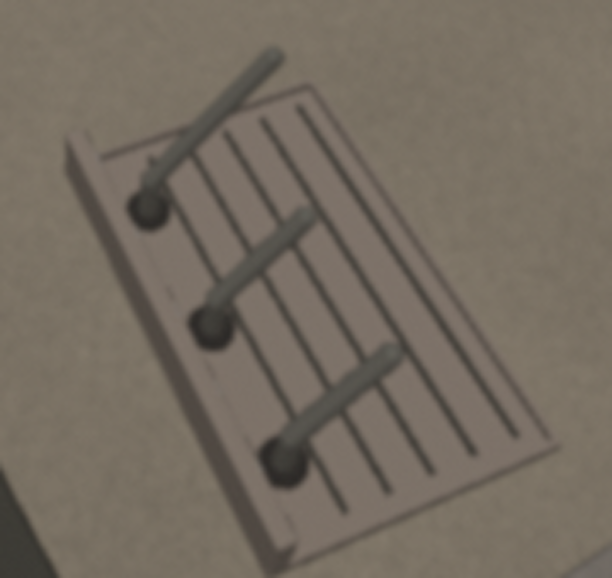

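```bash
cat > g.py <<'E'
import numpy as np
yaw=np.radians(-6.5); X=np.array([np.cos(yaw),np.sin(yaw),0]); U=np.array([0,0,1.])
s,c=np.sin(np.radians(40)),np.cos(np.radians(40))
ea=-s*X+c*U; en=c*X+s*U
def pivot(tipc,delta,tb,tv,bp):
    d=np.radians(delta); b=np.cos(d)*ea-np.sin(d)*en; v=np.sin(d)*ea+np.cos(d)*en
    return tipc+((bp-tb)*b-tv*v)/1000
E
python3 - <<'E'
from h import *; from g import *
res={}
for t,dz in(('scene0',-.0017),('side0',.0011)):
    z=load(t); W=world(z)+[0,0,dz]; X_,Y,Z=W[...,0],W[...,1],W[...,2]
    E=z['extrinsics']; C=-E[:3,:3].T@E[:3,3]
    for nm,(x0,x1,y0,y1,L) in dict(L=(.49,.625,.155,.20,130),S1=(.52,.63,.25,.29,90),S2=(.53,.64,.345,.385,90)).items():
        k=(X_>x0)&(X_<x1)&(Y>y0)&(Y<y1)&(Z>.065)&(Z<.2)&(z['d']>0); P=W[k]; c=P.mean(0)
        n=(C-c); n-=n@ea*ea; n/=np.linalg.norm(n); ax=c-n*.0055
        ztc=.045+(L-7)*.766e-3
        tc=ax+ea*(ztc-ax[2])/ea[2]; print(t,nm,tc.round(4)); res.setdefault(nm,[]).append(tc)
for k,v in res.items(): print(k,np.mean(v,0).round(4))
E
```

```text
scene0 L [0.5163 0.1792 0.1392]
scene0 S1 [0.5528 0.2702 0.1086]
scene0 S2 [0.564  0.3646 0.1086]
side0 L [0.5156 0.1785 0.1392]
side0 S1 [0.5507 0.2692 0.1086]
side0 S2 [0.5601 0.3642 0.1086]
L [0.516  0.1789 0.1392]
S1 [0.5518 0.2697 0.1086]
S2 [0.562  0.3644 0.1086]
```

Emit:
{"fn": "drive_tool", "kwargs": {"plan": [[1, [0.043, 0.022, -0.015], 4], [1, [0.043, 0.022, -0.015], 4], [1, [0.043, 0.022, -0.015], 4], [1, [0.043, 0.022, -0.015], 4], [1, [0.043, 0.022, -0.015], 4], [1, [0.0405, 0.02, -0.015], 3.3], [1, [0, 0, 0], 0], [1, [0, 0, 0], 0]], "grip_force": 40}}

```text
time: 1.1
ee_pos: [0.4672, -0.3775, 0.1631]
tcp_rot: [-180.0, 0.0, 46.0]
wrist_force: [-0.5, 0.4, 0.5]
opening: 0.0855
```

```bash
python3 - <<'E'
from h import *
snap('wrist','w1'); o=monitor.get_obs(); print(o['time'],o['ee_pos'],o['tcp_rot'],o['wrist_force'])
from scipy.spatial.transform import Rotation as R
z=load('w1'); d=z['d']; v,u=np.mgrid[:400,:640]
P=np.stack([(u-z['cx'])/z['fx']*d,(v-z['cy'])/z['fy']*d,d],-1)
M=z['mount']; T=P@M[:3,:3].T+M[:3,3]
W=T@R.from_euler('xyz',z['rot'],degrees=True).as_matrix().T+z['pos']
Z=W[...,2]; print('floor',np.median(Z[(Z<.015)&(Z>-.01)]))
k=(Z>.045)&(Z<.07)&(W[...,0]>.4)&(W[...,0]<.56)&(W[...,1]>-.43)&(W[...,1]<-.28)
Q=W[k]; print(len(Q),np.percentile(Q[:,2],98),cv2.minAreaRect((Q[:,:2]*1000).astype(np.float32)))
k&=(Z>.056);Q=W[k]; print(cv2.fitLine(Q[:,:2].astype(np.float32),cv2.DIST_HUBER,0,.01,.01).ravel())
E
```

```text
1.15 [ 0.46697652 -0.37787257  0.16353237] [1.79999507e+02 1.51738995e-02 4.59266620e+01] [ 0.00553377 -0.01251086  0.4238401 ]
floor 0.0006801523654133002
8073 0.05984556604089924 ((487.2640686035156, -358.8070068359375), (114.96434783935547, 49.09591293334961), 45.49126052856445)
[ 0.7031266   0.71106464  0.4895574  -0.3563805 ]
```

View pics/w1.png

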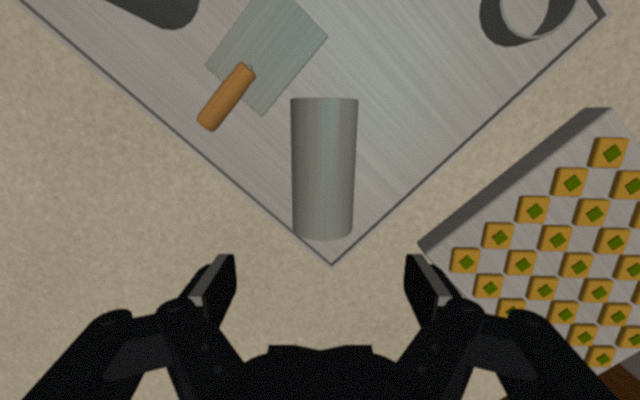

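The wrist view shows the tall cup lined up with the jaws: axis at column ~325, mouth end at row 97, bottom end at row 238. Its centre (0.487, -0.358) agrees with the scene view, so I go down and grip.

Emit:
{"fn": "drive_tool", "kwargs": {"plan": [[1, [0.001, 0, -0.04], 0], [1, [0, 0, -0.04], 0], [1, [0, 0, -0.03], 0], [1, [0, 0, -0.018], 0], [1, [0, 0, 0], 0], [0.2, [0, 0, 0], 0], [0.2, [0, 0, 0], 0], [0.2, [0, 0, 0], 0], [0.2, [0, 0, 0], 0], [0.2, [0, 0, 0], 0]], "grip_force": 40}}

```text
time: 2.4
ee_pos: [0.4692, -0.3781, 0.0373]
tcp_rot: [179.8, 0.0, 46.0]
wrist_force: [-1.8, -0.3, 6.0]
opening: 0.0558
```

```bash
cat > path.py <<'E'
import sys; from g import *
def run(tipc,bp,L,tv0,deltas):
    for d in deltas:
        a=np.radians(abs(d)); 
        tbm=L-3-7
        tb=min(((tv0+25.5)*np.cos(a)-7)/max(np.sin(a),1e-6),tbm)
        sg=1 if d>=0 else -1
        p=pivot(tipc,d,tb,sg*tv0,bp)
        dd=np.radians(d); b=np.cos(dd)*ea-np.sin(dd)*en; v=np.sin(dd)*ea+np.cos(dd)*en
        low=min((p-b*bp/1000-v*.028)[2],(p-b*bp/1000+v*.028)[2]); top=max((p+b*(L-bp)/1000+v*.028)[2],(p+b*(L-bp)/1000-v*.028)[2])
        print(d,'tb',round(tb,1),'TCP',(p+[0,0,.003]).round(4),'low',round(low,3),'top above grasp',round(top-p[2],3))
if __name__=='__main__':
    L=np.array([.516,.1789,.1392]);S1=np.array([.5518,.2697,.1086]);S2=np.array([.562,.3644,.1086])
    print('tall'); run(L,85,115,15,[50,45,40,35,30,25,20,15,10,5,0])
    print('s1'); run(S1,51,75,15,[50,45,40,35,30,25,20,15,10,5,0])
    print('s2'); run(S2,51,75,15,[-40,-35,-30,-25,-20,-15,-10,-5,0]); run(S2,51,75,15,[0])
E
python3 path.py
```

```text
tall
50 tb 24.8 TCP [0.4562 0.1857 0.1272] low 0.096 top above grasp 0.028
45 tb 30.6 TCP [0.4609 0.1852 0.132 ] low 0.094 top above grasp 0.031
40 tb 37.4 TCP [0.4668 0.1845 0.1357] low 0.09 top above grasp 0.033
35 tb 45.6 TCP [0.4744 0.1836 0.1379] low 0.086 top above grasp 0.035
30 tb 56.1 TCP [0.484  0.1825 0.138 ] low 0.08 top above grasp 0.037
25 tb 70.3 TCP [0.4965 0.1811 0.1348] low 0.071 top above grasp 0.038
20 tb 90.8 TCP [0.5135 0.1792 0.1263] low 0.057 top above grasp 0.039
15 tb 105 TCP [0.5237 0.178  0.1184] low 0.044 top above grasp 0.04
10 tb 105 TCP [0.5216 0.1783 0.1179] low 0.039 top above grasp 0.041
5 tb 105 TCP [0.5195 0.1785 0.1175] low 0.035 top above grasp 0.041
0 tb 105 TCP [0.5174 0.1787 0.1172] low 0.031 top above grasp 0.041
s1
50 tb 24.8 TCP [0.5258 0.2727 0.0966] low 0.066 top above grasp 0.028
45 tb 30.6 TCP [0.5303 0.2721 0.0984] low 0.063 top above grasp 0.03
40 tb 37.4 TCP [0.5359 0.2715 0.0992] low 0.06 top above grasp 0.032
35 tb 45.6 TCP [0.5428 0.2707 0.0985] low 0.055 top above grasp 0.033
30 tb 56.1 TCP [0.5515 0.2697 0.0957] low 0.049 top a
[... 415 characters left out ...]
p 0.036
s2
-40 tb 37.4 TCP [0.5769 0.3627 0.1252] low 0.071 top above grasp 0.024
-35 tb 45.6 TCP [0.5764 0.3628 0.1183] low 0.062 top above grasp 0.026
-30 tb 56.1 TCP [0.5776 0.3626 0.1091] low 0.051 top above grasp 0.028
-25 tb 65 TCP [0.58   0.3623 0.102 ] low 0.042 top above grasp 0.03
-20 tb 65 TCP [0.5808 0.3623 0.1036] low 0.043 top above grasp 0.032
-15 tb 65 TCP [0.5814 0.3622 0.1053] low 0.044 top above grasp 0.034
-10 tb 65 TCP [0.5819 0.3621 0.107 ] low 0.046 top above grasp 0.035
-5 tb 65 TCP [0.5822 0.3621 0.1087] low 0.048 top above grasp 0.036
0 tb 65 TCP [0.5595 0.3647 0.0912] low 0.031 top above grasp 0.036
0 tb 65 TCP [0.5595 0.3647 0.0912] low 0.031 top above grasp 0.036
```

Emit:
{"fn": "drive_tool", "kwargs": {"plan": [[0.2, [0, 0, 0.02], 0], [0.2, [0, 0, 0.03], 0], [0.2, [0, 0, 0.04], 0], [0.2, [-0.01, 0.03, 0.03], -5], [0.2, [-0.01, 0.04, 0.01], -6], [0.2, [-0.01, 0.04, 0.005], -6], [0.2, [-0.01, 0.04, 0], -6]]}}

```text
time: 3.28
ee_pos: [0.4285, -0.2265, 0.1726]
tcp_rot: [179.9, -0.1, 22.8]
wrist_force: [0.1, 1.2, -0.2]
opening: 0.0559
```

```bash
cat >> h.py <<'E'
def crop(tag,z3,out,f=4):
    p=cv2.imread(f'pics/{tag}.png'); x0,y0,x1,y1=z3; cv2.imwrite(f'pics/{out}.png',cv2.resize(p[y0:y1,x0:x1],None,fx=f,fy=f,interpolation=2))
def mp(tag,out,box,f=3):
    p=cv2.imread(f'pics/{tag}.png'); x0,y0,x1,y1=box; q=np.clip(p[y0:y1,x0:x1].astype(float)*1.8,0,255).astype(np.uint8); cv2.imwrite(f'pics/{out}.png',cv2.resize(q,None,fx=f,fy=f,interpolation=2))
E
python3 - <<'E'
from h import *
snap('scene','sc2'); mp('sc2','sc2c',(250,30,470,200),3)
E
```

```text
(no output)
```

View pics/sc2c.png

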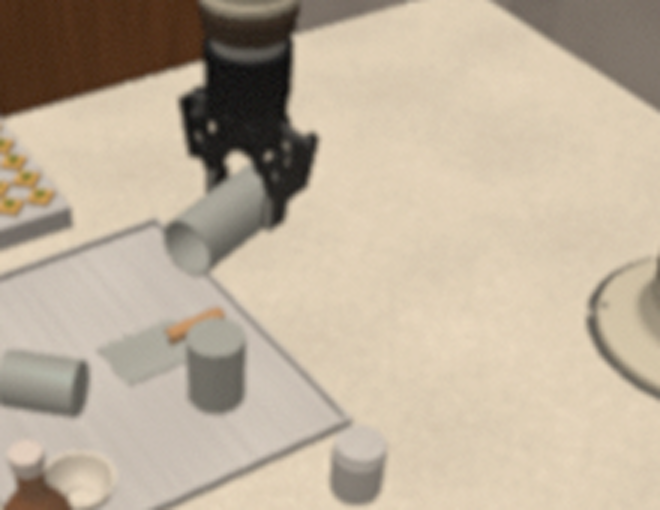

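The scene crop shows the tall cup held about level, with its mouth at crop (190,248). Next I carry it to a point in front of the long peg.

Emit:
{"fn": "drive_tool", "kwargs": {"plan": [[0.2, [-0.002, 0.045, -0.005], -3.5], [0.2, [-0.002, 0.047, -0.005], -3.5], [0.2, [-0.002, 0.047, -0.005], -3.5], [0.2, [-0.002, 0.047, -0.005], -3.5], [0.2, [-0.002, 0.047, -0.005], -3.5], [0.2, [-0.002, 0.047, -0.005], -3], [0.2, [-0.002, 0.047, -0.005], -3], [0.2, [-0.002, 0.047, -0.005], -3], [0.2, [-0.002, 0.044, -0.003], -3], [0.2, [0, 0, 0], 0]]}}

```text
time: 4.58
ee_pos: [0.4188, 0.048, 0.1271]
tcp_rot: [-174.0, 0.2, 2.8]
wrist_force: [0.2, -0.3, -0.8]
opening: 0.0558
```

```bash
python3 - <<'E'
from h import *
o=monitor.get_obs(); print(o['time'],o['ee_pos'],o['tcp_rot'])
snap('scene','sc3'); mp('sc3','sc3c',(310,110,510,280),3)
snap('side','si3'); mp('si3','si3c',(200,180,420,330),3)
E
```

```text
4.575 [0.41877827 0.04801975 0.12707111] [-1.73974076e+02  1.56839871e-01  2.83300547e+00]
```

View pics/sc3c.png

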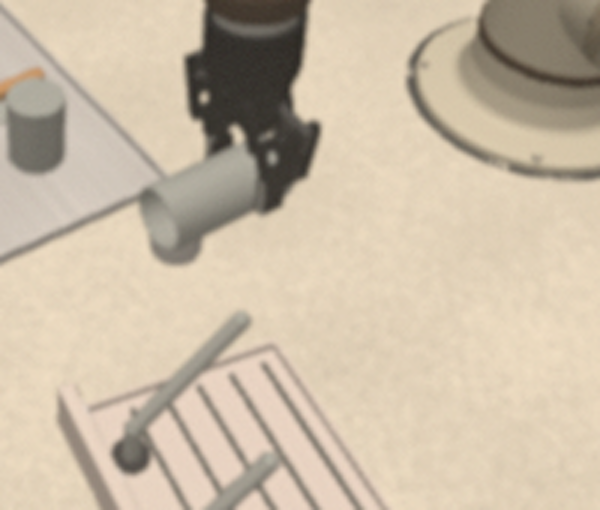

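View pics/si3c.png

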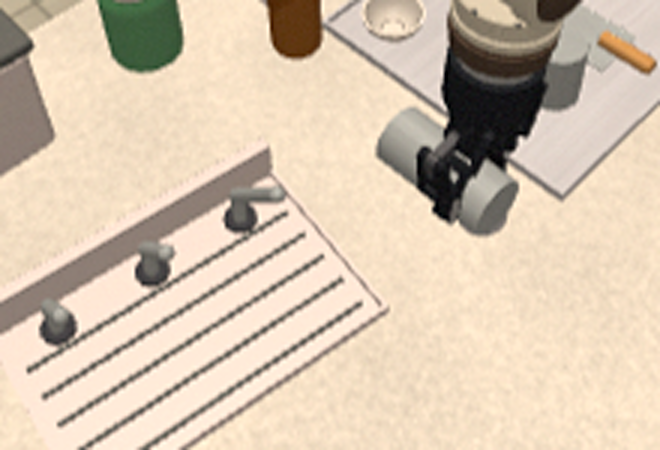

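```bash
python3 - <<'E'
from h import *
o=monitor.get_obs(); print(o['time'],o['ee_pos'],o['tcp_rot'],o['q'],o['qd'].round(1))
E
```

```text
4.675 [0.41887205 0.04814777 0.12734249] [-1.74018282e+02  1.29841759e-01  2.88192835e+00] [  2.83016549 -13.37016036 -21.26524829  82.24017756   5.98159813
 179.94795391] [ 0.4 -0.1  0.2 -0.1  0.  -0.1]
```

The arm stopped at joint 6's limit (180°). The same cup direction can be reached by unwinding the wrist the other way, so I turn about +350° here in free space.

Emit:
{"fn": "drive_tool", "kwargs": {"plan": [[0.2, [0, 0, 0.01], 10.7], [0.2, [0, 0, 0.01], 10.7], [0.2, [0, 0, 0], 10.7], [0.2, [0, 0, 0], 10.7]]}}

```text
time: 5.18
ee_pos: [0.4191, 0.0485, 0.1476]
tcp_rot: [-174.0, 0.1, 46.1]
wrist_force: [0.4, -0.8, -2.1]
opening: 0.0554
```

```bash
python3 - <<'E'
from h import *
o=monitor.get_obs(); print(o['time'],o['ee_pos'],o['tcp_rot'],o['q'],o['qd'].round(1))
E
```

```text
5.175 [0.41905356 0.04847656 0.14759264] [-1.74027323e+02  1.15630378e-01  4.60827078e+01] [  3.891947    -9.4732232  -15.79841051  87.7793067    4.34414811
 137.65952967] [  3.4   7.    5.6   5.6  -5.3 -81.8]
```

Emit:
{"fn": "drive_tool", "kwargs": {"plan": [[0.2, [0, 0, 0], 10.7], [0.2, [0, 0, 0], 10.7], [0.2, [0, 0, 0], 10.7], [0.2, [0, 0, 0], 10.7], [0.2, [0, 0, 0], 10.7], [0.2, [0, 0, 0], 10.7], [0.2, [0, 0, 0], 10.7], [0.2, [0, 0, 0], 10.7], [0.2, [0, 0, 0], 10.7], [0.2, [0, 0, 0], 10.7]]}}

```text
time: 6.42
ee_pos: [0.419, 0.0486, 0.1474]
tcp_rot: [-174.0, 0.1, 153.1]
wrist_force: [-0.3, -0.1, -1.2]
opening: 0.0558
```

Emit:
{"fn": "drive_tool", "kwargs": {"plan": [[0.2, [0, 0, 0], 10.7], [0.2, [0, 0, 0], 10.7], [0.2, [0, 0, 0], 10.7], [0.2, [0, 0, 0], 10.7], [0.2, [0, 0, 0], 10.7], [0.2, [0, 0, 0], 10.7], [0.2, [0, 0, 0], 10.7], [0.2, [0, 0, 0], 10.7], [0.2, [0, 0, 0], 10.7], [0.2, [0, 0, 0], 10.7]]}}

```text
time: 7.68
ee_pos: [0.4188, 0.0486, 0.1475]
tcp_rot: [-174.0, 0.1, -99.9]
wrist_force: [-0.2, 0.1, -0.6]
opening: 0.0555
```

```bash
python3 - <<'E'
from h import *
o=monitor.get_obs(); print(o['time'],o['ee_pos'],o['tcp_rot'],o['q'],o['qd'].round(1))
E
```

```text
7.675 [0.41883966 0.04859204 0.14753093] [-1.73971453e+02  1.19683134e-01 -9.99078147e+01] [  7.6811287  -19.39467862 -23.77390462  79.83631996  -1.70517765
 -72.49090935] [ -5.6  -3.5  -2.8  -2.7   8.8 -90.1]
```

Emit:
{"fn": "drive_tool", "kwargs": {"plan": [[0.2, [-0.004, 0.016, 0], 10.4], [0.2, [-0.004, 0.016, 0], 10.4], [0.2, [-0.004, 0.016, 0], 10.4], [0.2, [-0.004, 0.016, 0], 10.4], [0.2, [-0.004, 0.016, 0], 10.4], [0.2, [-0.004, 0.016, -0.005], 10.4], [0.2, [-0.004, 0.016, -0.005], 10.4], [0.2, [0, 0.016, -0.005], 10.4], [0.2, [0, 0.014, -0.005], 10.2], [0.2, [0, 0, 0], 0]]}}

```text
time: 8.93
ee_pos: [0.3908, 0.191, 0.127]
tcp_rot: [-174.0, 0.2, -6.8]
wrist_force: [-0.3, -1.1, -1.6]
opening: 0.0559
```

```bash
python3 - <<'E'
from h import *
o=monitor.get_obs(); print(o['time'],o['ee_pos'],o['tcp_rot'],o['q'])
snap('scene','sc4'); mp('sc4','sc4c',(310,150,510,320),3)
snap('wrist','w4')
E
```

```text
8.925 [0.39077679 0.19096707 0.12698112] [-1.74037011e+02  1.65985042e-01 -6.84164905e+00] [  22.8669083   -14.42280756  -22.17142303   79.43191397    5.2590507
 -150.15328405]
```

View pics/sc4c.png

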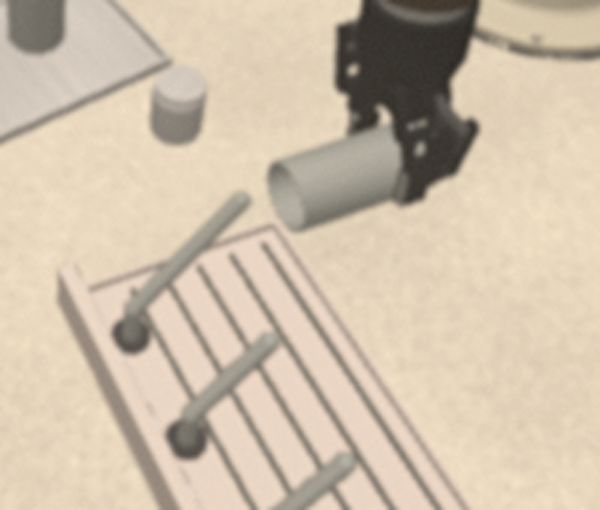

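View pics/w4.png

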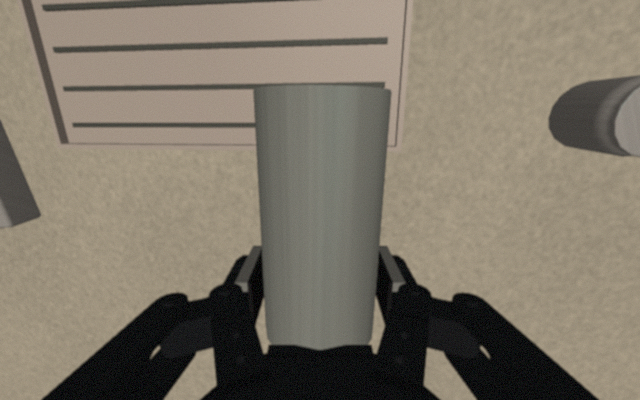

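```bash
cat >> h.py <<'E'
from scipy.spatial.transform import Rotation as R
def wworld(z):
    d=z['d']; v,u=np.mgrid[:400,:640]
    P=np.stack([(u-z['cx'])/z['fx']*d,(v-z['cy'])/z['fy']*d,d],-1)
    M=z['mount']; T=P@M[:3,:3].T+M[:3,3]
    return T@R.from_euler('xyz',z['rot'],degrees=True).as_matrix().T+z['pos']
E
python3 - <<'E'
from h import *
W=wworld(load('w4'))
for r in (92,100,150,200,250,300,330): print(r,W[r,322].round(4), W[r,280].round(4))
E
```

```text
92 [0.4714 0.1779 0.1476] [0.4734 0.1923 0.1445]
100 [0.4689 0.1781 0.1487] [0.4708 0.1923 0.1459]
150 [0.453  0.1801 0.1477] [0.4543 0.1954 0.1449]
200 [0.4356 0.1821 0.1489] [0.4358 0.1984 0.1451]
250 [0.416  0.1844 0.149 ] [0.4155 0.2016 0.1457]
300 [0.3939 0.1871 0.1489] [0.3916 0.2059 0.1447]
330 [0.3789 0.189  0.1485] [0.3768 0.2082 0.1454]
```

The wrist view and depth show the cup level (top 0.148 along its whole length) and square to the rack. Its mouth is 83 mm ahead of the TCP, as planned. Next I bring the mouth over the tip and start the pivot with a lighter grip.

Emit:
{"fn": "drive_tool", "kwargs": {"plan": [[0.2, [0.02, -0.002, 0], 0], [0.2, [0.02, -0.002, 0], 0], [0.2, [0.015, -0.001, 0], 0], [0.2, [0.0104, 0, 0], 0], [0.2, [0, 0, 0], 0], [0.2, [0.0047, -0.0005, 0.0048], 0], [0.2, [0.0059, -0.0007, 0.0037], 0], [0.2, [0, 0, 0], 0]], "grip_force": 25}}

```text
time: 10.02
ee_pos: [0.4664, 0.1847, 0.1357]
tcp_rot: [-174.0, 0.2, -6.8]
wrist_force: [-1.9, 1.5, -3.4]
opening: 0.0555
```

```bash
python3 - <<'E'
from h import *
o=monitor.get_obs(); print(o['time'],o['ee_pos'],o['tcp_rot'],o['wrist_force'],o['torque'])
snap('scene','sc5'); mp('sc5','sc5c',(310,150,510,320),3)
E
```

```text
10.025 [0.46637995 0.18471168 0.13570239] [-173.99653123    0.19601137   -6.82481835] [-1.90251382  1.4590144  -3.41867196] [0.15310747 0.79316203 0.105536  ]
```

View pics/sc5c.png

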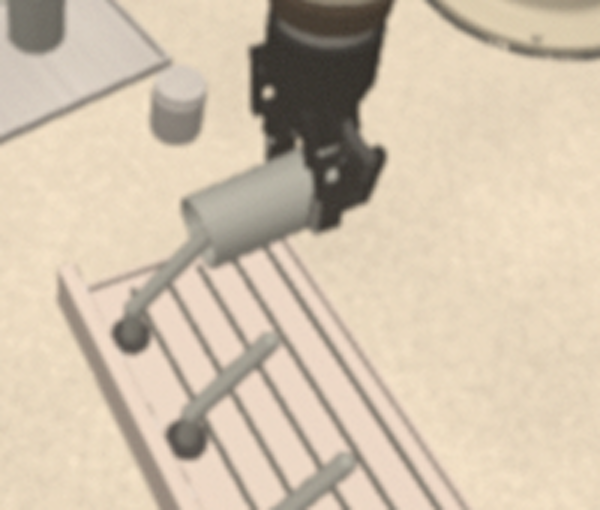

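The tip is inside the mouth and the forces are light, about 4 N. I continue along the pivot path.

Emit:
{"fn": "drive_tool", "kwargs": {"plan": [[0.2, [0.0038, -0.0005, 0.0011], 0], [0.2, [0.0038, -0.0005, 0.0011], 0], [0.2, [0.0048, -0.0005, 0], 0], [0.2, [0.0048, -0.0006, 0], 0], [0.2, [0.0062, -0.0007, -0.0016], 0], [0.2, [0.0063, -0.0007, -0.0016], 0], [0.2, [0, 0, 0], 0]]}}

```text
time: 10.95
ee_pos: [0.4966, 0.1808, 0.1345]
tcp_rot: [-174.0, 0.1, -6.9]
wrist_force: [-0.4, -1.0, -3.3]
opening: 0.0558
```

```bash
python3 - <<'E'
from h import *
o=monitor.get_obs(); print(o['time'],o['ee_pos'],o['tcp_rot'],o['wrist_force'],o['torque'])
snap('scene','sc6'); mp('sc6','sc6c',(310,150,510,320),3)
E
```

```text
10.95 [0.4965888  0.18083146 0.13445178] [-1.74041165e+02  1.29491314e-01 -6.85978039e+00] [-0.38531596 -1.03705085 -3.32034488] [-0.32809642  0.45203443 -0.05224948]
```

View pics/sc6c.png

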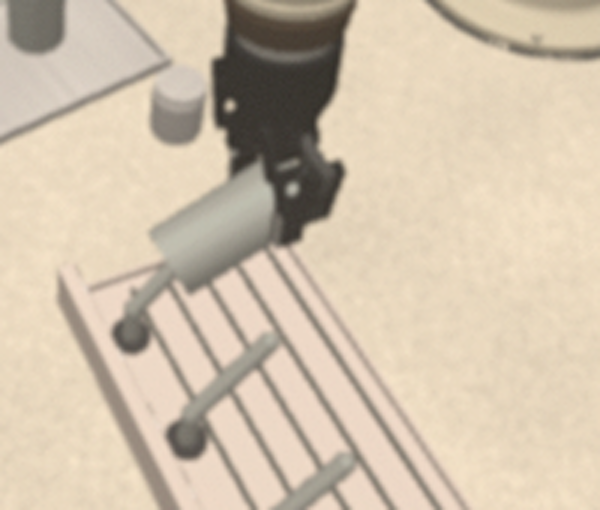

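The cup is pivoting mouth-down with little force, so I keep going.

Emit:
{"fn": "drive_tool", "kwargs": {"plan": [[0.2, [0.0057, -0.0006, -0.0028], 0], [0.2, [0.0057, -0.0006, -0.0028], 0], [0.2, [0.0056, -0.0007, -0.0029], 0], [0.2, [0.005, -0.0006, -0.004], 0], [0.2, [0.0045, -0.0006, -0.0037], 0], [0.2, [0, 0, 0], 0]]}}

```text
time: 11.75
ee_pos: [0.5246, 0.1779, 0.1199]
tcp_rot: [-174.0, -0.1, -6.9]
wrist_force: [5.7, -1.0, 1.7]
opening: 0.0559
```

```bash
python3 - <<'E'
from h import *
o=monitor.get_obs(); print(o['time'],o['ee_pos'],o['tcp_rot'],o['wrist_force'],o['torque'])
snap('scene','sc7'); mp('sc7','sc7c',(310,150,510,320),3)
snap('side','si7'); mp('si7','si7c',(180,180,380,330),3)
E
```

```text
11.75 [0.52463556 0.17789383 0.11986638] [-1.73959510e+02 -1.14217826e-01 -6.87141762e+00] [ 5.69043179 -1.04072578  1.74066219] [-0.46795295 -0.70492096 -0.20414451]
```

View pics/sc7c.png

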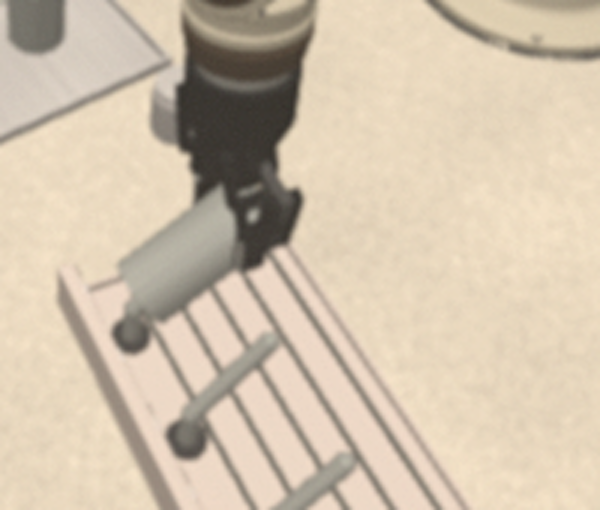

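View pics/si7c.png

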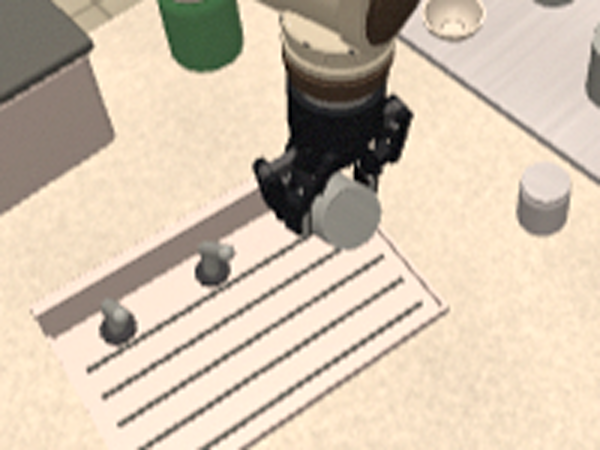

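Emit:
{"fn": "drive_tool", "kwargs": {"plan": [[0.2, [-0.002, 0, -0.001], 0], [0.2, [-0.002, 0.0005, -0.001], 0], [0.2, [-0.002, 0, -0.0015], 0], [0.2, [0, 0, 0], 0]]}}

```text
time: 12.35
ee_pos: [0.5212, 0.1787, 0.1192]
tcp_rot: [-173.8, -0.5, -6.9]
wrist_force: [13.2, -4.7, 12.2]
opening: 0.0559
```

```bash
cat > cupchk.py <<'E'
from h import *; from g import *
import sys
tips=dict(L=np.array([.516,.1789,.1392]),S1=np.array([.5518,.2697,.1086]),S2=np.array([.562,.3644,.1086]))
def chk(name,img='side'):
    tag=f'chk{name}{monitor.get_obs()["time"]:.2f}'; snap(img,tag); z=load(tag); W=world(z)+[0,0,.0011 if img=='side' else -.0017]
    # bottom disc: points near plane around tip on the tip side
    D=W-tips[name]; al=D@ea; pr=np.linalg.norm(D-al[...,None]*ea,axis=-1)
    k=(al>-.03)&(al<.05)&(pr<.04)&(np.abs(D@np.cross(X,U))<.03)&(z['d']>0)
    P=W[k]
    # ransac plane
    rng=np.random.default_rng(0); best=None
    for _ in range(400):
        q=P[rng.choice(len(P),3,replace=False)]; n=np.cross(q[1]-q[0],q[2]-q[0]); l=np.linalg.norm(n)
        if l<1e-9: continue
        n/=l
        if abs(n@ea)<.75: continue
        i=np.abs((P-q[0])@n)<.0015
        if best is None or i.sum()>best.sum(): best=i
    Q=P[best]; c=Q.mean(0); n=np.linalg.svd(Q-c)[2][2]; n*=np.sign(n@ea)
    tipend=tips[name]+n*.007
    print(name,'in',best.sum(),len(P),'disc c',c.round(4),'n',n.round(3),'ang to peg',np.degrees(np.arccos(n@ea)).round(1),'tilt from up',np.degrees(np.arccos(n[2])).round(1),'outer face beyond tip (want 3mm)',((c-tipend)@n*1000).round(1),'lateral v',((c-tips[name])@en*1000).round(1))
    return tag
if __name__=='__main__':
    o=monitor.get_obs(); print(o['time'],o['ee_pos'],o['wrist_force'],o['torque'])
    chk(sys.argv[1],*(sys.argv[2:]))
E
python3 cupchk.py L
```

```text
12.35 [0.52118039 0.1786531  0.11915424] [13.2333707  -4.72747046 12.17807703] [-0.54236362 -2.047326   -0.20847271]
L in 237 552 disc c [0.498  0.1828 0.1363] n [-0.813  0.051  0.58 ] ang to peg 14.7 tilt from up 54.6 outer face beyond tip (want 3mm) 6.1 lateral v -15.9
```

Emit:
{"fn": "drive_tool", "kwargs": {"plan": [[0.72, [0, 0, 0], 0], [0.75, [0, 0, 0], 0], [0.8, [0, 0, 0], 0], [0.8, [0, 0, 0], 0]]}}

```text
time: 12.9
ee_pos: [0.5168, 0.1785, 0.1147]
tcp_rot: [-174.0, 0.2, -6.8]
wrist_force: [-0.7, 0.0, -0.3]
opening: 0.0682
```

```bash
python3 cupchk.py L; python3 - <<'E'
from h import *
snap('scene','sc8'); mp('sc8','sc8c',(310,150,510,320),3)
E
```

```text
12.9 [0.51678202 0.17852474 0.11474315] [-0.66369633  0.00431831 -0.33090918] [-0.13978822 -0.00838667  0.0043276 ]
L in 233 521 disc c [0.4981 0.18   0.1355] n [-0.649  0.033  0.76 ] ang to peg 2.4 tilt from up 40.6 outer face beyond tip (want 3mm) 1.8 lateral v -16.1
```

View pics/sc8c.png

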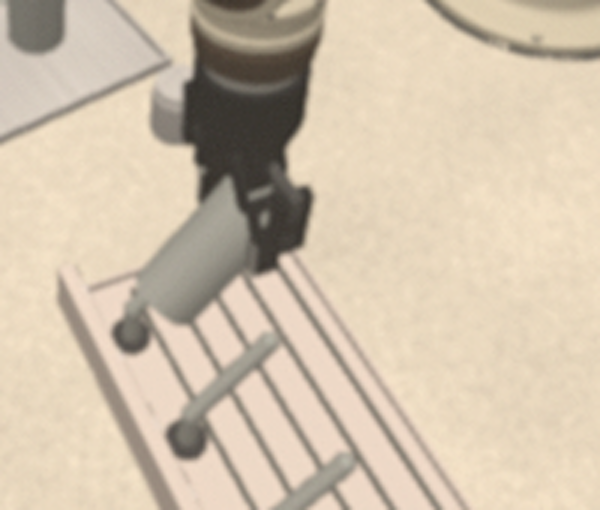

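The tall cup is seated: its bottom plane is 40.6° from upright, parallel to the peg, and the outer face is 1.8 mm beyond the tip against 3 expected. I open wide, back off upward and go to the lying short cup.

Emit:
{"fn": "drive_tool", "kwargs": {"plan": [[1, [0, 0, 0], 0], [1, [0, 0, 0], 0], [1, [0, 0, 0.02], 0], [1, [0, 0, 0.03], 0], [1, [0, 0, 0.04], 0], [1, [-0.01, -0.03, 0.01], -3], [1, [-0.01, -0.05, 0], -3], [1, [0, -0.055, 0], -3], [1, [0, -0.055, 0], -3], [1, [0, -0.055, 0], -3]]}}

```text
time: 14.25
ee_pos: [0.4968, -0.0682, 0.2153]
tcp_rot: [-174.0, 0.1, -21.9]
wrist_force: [1.3, 0.5, -0.2]
opening: 0.0855
```

Emit:
{"fn": "drive_tool", "kwargs": {"plan": [[1, [0.02, -0.05, 0], -3], [1, [0.03, -0.045, -0.01], -4], [1, [0.03, -0.035, -0.02], -4.2], [1, [0.03, -0.027, -0.025], -5], [1, [0.028, 0, -0.015], -4], [1, [0, 0, 0], 0]]}}

```text
time: 15.0
ee_pos: [0.6353, -0.2234, 0.1424]
tcp_rot: [-174.1, 0.3, -42.0]
wrist_force: [0.3, 0.1, -0.4]
opening: 0.0854
```

```bash
python3 - <<'E'
from h import *
snap('wrist','w9'); o=monitor.get_obs(); print(o['time'],o['ee_pos'],o['tcp_rot'],o['q'])
W=wworld(load('w9')); Z=W[...,2]; print('floor',np.median(Z[(Z<.015)&(Z>-.01)]))
k=(Z>.045)&(Z<.07)&(W[...,0]>.57)&(W[...,0]<.72)&(W[...,1]>-.3)&(W[...,1]<-.16)
Q=W[k]; print(len(Q),np.percentile(Q[:,2],98),cv2.minAreaRect((Q[:,:2]*1000).astype(np.float32)))
k&=(Z>.057);Q=W[k]; print(cv2.fitLine(Q[:,:2].astype(np.float32),cv2.DIST_HUBER,0,.01,.01).ravel())
snap('scene','sc9'); mp('sc9','sc9c',(310,150,510,320),3)
E
```

```text
15.05 [ 0.63485237 -0.2233846   0.14393414] [-174.04248198    0.23453247  -41.98188742] [ -21.59602623   19.36503023   14.65769861   83.43039387    5.66480981
 -159.50979034]
floor 0.003475256221911485
5942 0.05973634078353884 ((642.9195556640625, -236.33692932128906), (48.75566864013672, 75.12701416015625), 47.9485969543457)
[ 0.74357074 -0.6686573   0.64357585 -0.23671314]
```

View pics/w9.png

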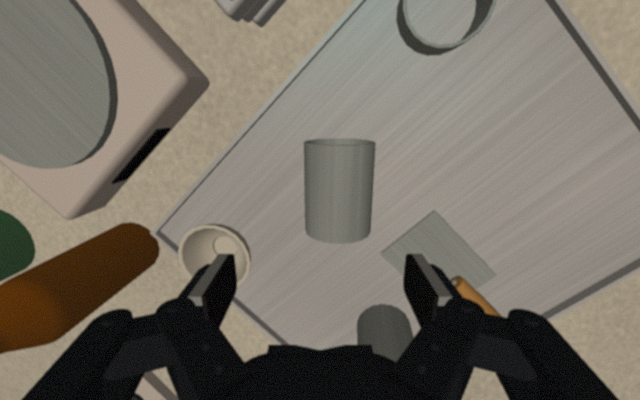

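View pics/sc9c.png

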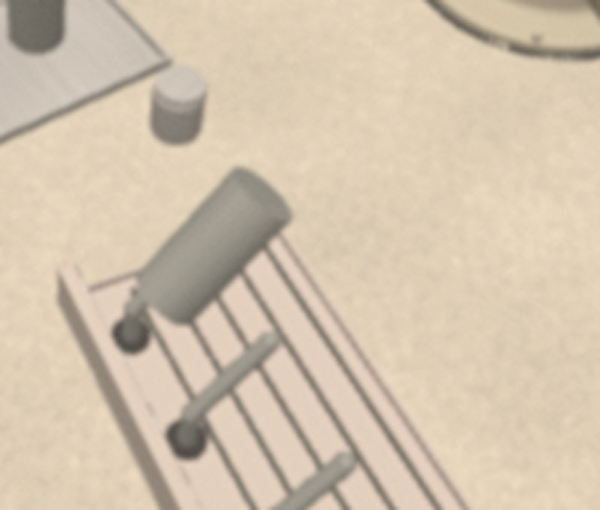

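The scene view shows the tall cup hanging on the long peg. The wrist view shows short cup 1 between the fingers at about (338,190), well clear of the bowl. I go down and grip.

Emit:
{"fn": "drive_tool", "kwargs": {"plan": [[1, [-0.001, -0.002, -0.035], 0], [1, [0, 0, -0.035], 0], [1, [0, 0, -0.022], 0], [1, [0, 0, -0.013], 0], [1, [0, 0, 0], 0], [0.2, [0, 0, 0], 0], [0.2, [0, 0, 0], 0], [0.2, [0, 0, 0], 0], [0.2, [0, 0, 0], 0], [0.2, [0, 0, 0], 0]], "grip_force": 40}}

```text
time: 16.35
ee_pos: [0.6346, -0.2259, 0.0418]
tcp_rot: [-174.0, 0.0, -42.0]
wrist_force: [-2.7, 0.2, 5.9]
opening: 0.0547
```

Emit:
{"fn": "drive_tool", "kwargs": {"plan": [[0.2, [0, 0, 0.01], 0], [0.2, [0, 0, 0.02], 0], [0.2, [0, 0, 0.03], 0], [0.2, [0, 0, 0.03], 0], [0.2, [0, 0, 0.02], 0], [0.2, [0, 0, 0], 0]]}}

```text
time: 17.1
ee_pos: [0.635, -0.2259, 0.1533]
tcp_rot: [-173.9, -0.1, -42.0]
wrist_force: [0.3, 0.7, -0.9]
opening: 0.055
```

```bash
python3 - <<'E'
from h import *
snap('wrist','w10'); o=monitor.get_obs(); print(o['time'],o['ee_pos'],o['tcp_rot'],o['opening'])
W=wworld(load('w10'))
for r in (125,150,200,250,300,330): print(r,W[r,322].round(4), W[r,280].round(4),W[r,360].round(4))
E
```

```text
17.15 [ 0.63444209 -0.22571028  0.1513407 ] [-1.73962231e+02  1.75581144e-02 -4.20388262e+01] 0.05499861476765589
125 [ 0.6905 -0.2584  0.0039] [ 0.7163 -0.2294  0.0037] [ 0.6678 -0.2838  0.0042]
150 [ 0.6738 -0.2433  0.0038] [ 0.7    -0.2133  0.0035] [ 0.6507 -0.2696  0.0033]
200 [ 0.6654 -0.2578  0.1701] [ 0.6757 -0.2448  0.1685] [ 0.6549 -0.2675  0.1643]
250 [ 0.6502 -0.2441  0.1706] [ 0.6602 -0.2293  0.1676] [ 0.638  -0.2535  0.1636]
300 [ 0.6327 -0.2284  0.1702] [ 0.6423 -0.2114  0.1664] [ 0.6181 -0.2371  0.1616]
330 [ 0.6218 -0.2187  0.171 ] [ 0.6306 -0.1999  0.1662] [ 0.6046 -0.226   0.1602]
```

View pics/w10.png

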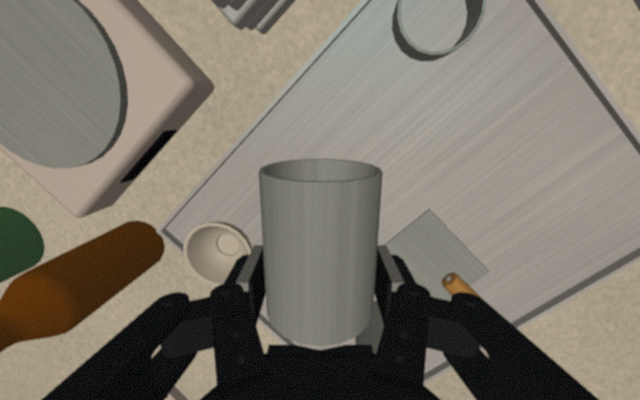

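The cup is held level, its axis about 3 mm below the grasp point and its mouth 52 mm ahead. I carry it to in front of the middle peg.

Emit:
{"fn": "drive_tool", "kwargs": {"plan": [[0.2, [-0.035, 0.035, 0.01], 3.5], [0.2, [-0.035, 0.045, 0], 3.5], [0.2, [-0.035, 0.05, 0], 3.5], [0.2, [-0.035, 0.05, 0], 3.5], [0.2, [-0.03, 0.05, 0], 3.5], [0.2, [-0.025, 0.055, 0], 3.5], [0.2, [-0.02, 0.055, 0], 3.5], [0.2, [-0.01, 0.055, 0], 3.5], [0.2, [0, 0.055, 0], 3.5], [0.2, [0, 0.055, 0], 3.8]]}}

```text
time: 18.4
ee_pos: [0.4082, 0.2811, 0.1594]
tcp_rot: [-174.0, 0.1, -6.6]
wrist_force: [1.0, -0.7, -0.1]
opening: 0.0549
```

```bash
python3 - <<'E'
from h import *
o=monitor.get_obs(); print(o['time'],o['ee_pos'],o['tcp_rot'],o['q'])
E
```

```text
18.4 [0.40817498 0.28113097 0.15936876] [-1.74027555e+02  1.45438145e-01 -6.59771998e+00] [  32.03728611   -6.89851411  -12.21291407   81.06153381    4.75262732
 -141.20696424]
```

Emit:
{"fn": "drive_tool", "kwargs": {"plan": [[0.2, [0.015, 0, -0.025], 0], [0.2, [0.02, -0.001, -0.02], 0], [0.2, [0.018, -0.001, -0.01], 0], [0.2, [0.012, 0, -0.006], 0], [0.2, [0, 0, 0], 0]]}}

```text
time: 19.02
ee_pos: [0.474, 0.2771, 0.0982]
tcp_rot: [-174.1, 0.2, -6.8]
wrist_force: [-0.2, -0.0, -0.1]
opening: 0.0549
```

```bash
python3 - <<'E'
from h import *
o=monitor.get_obs(); print(o['time'],o['ee_pos'],o['tcp_rot'],o['opening'])
snap('scene','sc11'); mp('sc11','sc11c',(310,150,510,320),3)
E
```

```text
19.025 [0.47399051 0.27713755 0.09821664] [-174.05072705    0.20074914   -6.77723529] 0.05486523996231022
```

View pics/sc11c.png

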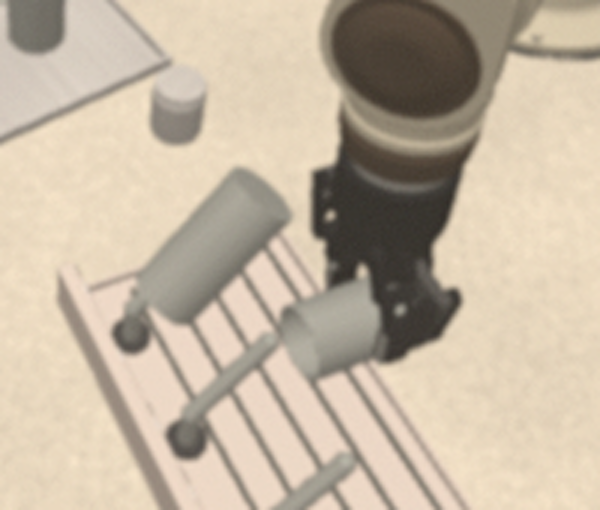

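Emit:
{"fn": "drive_tool", "kwargs": {"plan": [[0.2, [0.018, -0.0015, 0], 0], [0.2, [0.018, -0.0015, 0], 0], [0.2, [0.016, -0.0015, 0.0005], 0], [0.2, [0, 0, 0], 0], [0.2, [0.0045, -0.0006, 0.0018], 0], [0.2, [0.0056, -0.0006, 0.001], 0], [0.2, [0, 0, 0], 0]], "grip_force": 25}}

```text
time: 19.95
ee_pos: [0.5353, 0.2716, 0.1019]
tcp_rot: [-174.0, 0.2, -6.7]
wrist_force: [-3.1, -1.2, -0.6]
opening: 0.0553
```

```bash
python3 - <<'E'
from h import *
o=monitor.get_obs(); print(o['time'],o['ee_pos'],o['wrist_force'],o['torque'],o['opening'])
snap('scene','sc12'); mp('sc12','sc12c',(310,150,510,320),3)
E
```

```text
19.95 [0.53533413 0.27163927 0.10193956] [-3.09881945 -1.22400279 -0.63744045] [-0.22931221  0.86892968 -0.02488814] 0.055282997819537466
```

View pics/sc12c.png

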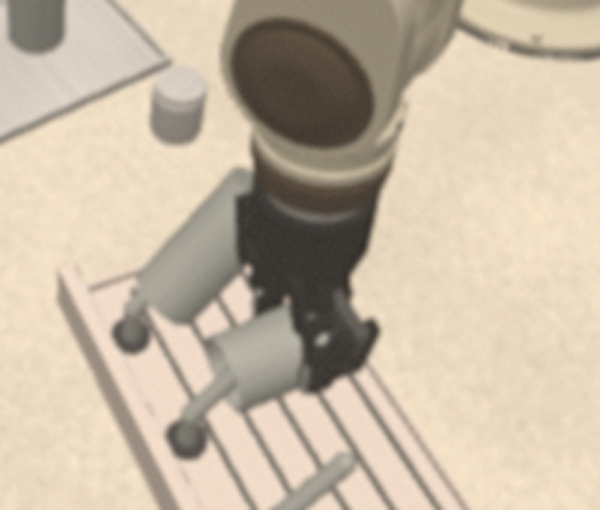

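Emit:
{"fn": "drive_tool", "kwargs": {"plan": [[0.2, [0.0037, -0.0004, -0.0004], 0], [0.2, [0.0037, -0.0004, -0.0005], 0], [0.2, [0.0044, -0.0005, -0.0015], 0], [0.2, [0.0043, -0.0005, -0.0015], 0], [0.2, [0.0033, -0.0003, -0.002], 0], [0.2, [0.0033, -0.0003, -0.002], 0], [0.2, [0, 0, 0], 0]]}}

```text
time: 20.88
ee_pos: [0.5599, 0.2698, 0.0955]
tcp_rot: [-173.9, -0.0, -6.7]
wrist_force: [4.0, 1.1, 3.1]
opening: 0.0544
```

```bash
python3 cupchk.py S1; python3 - <<'E'
from h import *
snap('scene','sc13'); mp('sc13','sc13c',(310,150,510,320),3)
E
```

```text
20.875 [0.55986096 0.26979657 0.09545345] [4.03655011 1.10679954 3.08059587] [ 0.19402607 -0.6742969  -0.07326274]
S1 in 226 580 disc c [0.5368 0.2746 0.1013] n [-0.932  0.091  0.35 ] ang to peg 29.5 tilt from up 69.5 outer face beyond tip (want 3mm) 4.9 lateral v -16.5
```

View pics/sc13c.png

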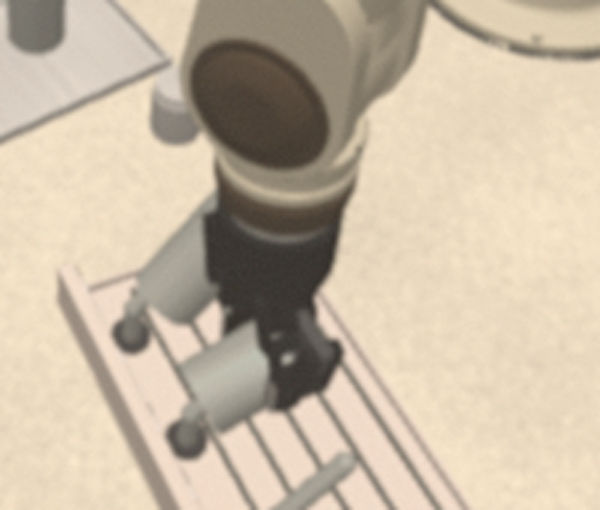

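Emit:
{"fn": "drive_tool", "kwargs": {"plan": [[0.2, [-0.0025, 0.0003, -0.001], 0], [0.2, [-0.0025, 0.0003, -0.001], 0], [0.72, [0, 0, 0], 0], [0.75, [0, 0, 0], 0], [0.8, [0, 0, 0], 0], [0.85, [0, 0, 0], 0]]}}

```text
time: 21.72
ee_pos: [0.5536, 0.27, 0.0921]
tcp_rot: [-174.0, 0.2, -6.7]
wrist_force: [-0.0, -0.6, -0.3]
opening: 0.0724
```

```bash
python3 cupchk.py S1; python3 - <<'E'
from h import *
snap('scene','sc14'); mp('sc14','sc14c',(310,150,510,320),3)
E
```

```text
21.725 [0.55361594 0.26995179 0.09214966] [-0.02595237 -0.62631863 -0.32930214] [-0.05813307  0.07203551  0.01761974]
S1 in 198 497 disc c [0.5322 0.2728 0.1028] n [-0.939  0.064  0.337] ang to peg 30.4 tilt from up 70.3 outer face beyond tip (want 3mm) 9.6 lateral v -18.9
```

View pics/sc14c.png

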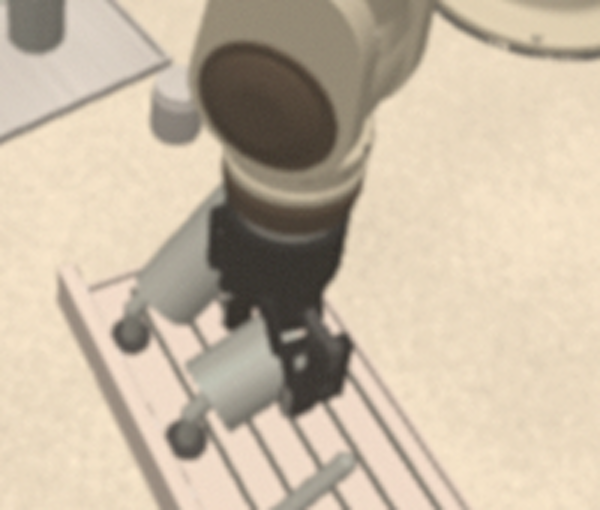

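Emit:
{"fn": "drive_tool", "kwargs": {"plan": [[0.9, [0, 0.001, 0.008], 0], [0.9, [0, 0, 0.008], 0], [0.9, [0, 0, 0], 0]]}}

```text
time: 22.2
ee_pos: [0.5543, 0.2712, 0.1098]
tcp_rot: [-173.9, 0.0, -6.7]
wrist_force: [0.5, 0.3, 0.6]
opening: 0.0767
```

```bash
python3 cupchk.py S1; python3 - <<'E'
from h import *
snap('side','si15'); mp('si15','si15c',(180,180,380,330),3)
snap('wrist','w15')
E
```

```text
22.2 [0.5543407  0.27120983 0.10977493] [0.53112925 0.33963409 0.62661275] [-0.1039961  -0.04206799  0.03273078]
S1 in 205 507 disc c [0.532  0.2725 0.1017] n [-0.935  0.04   0.353] ang to peg 29.5 tilt from up 69.3 outer face beyond tip (want 3mm) 9.2 lateral v -19.7
```

View pics/si15c.png

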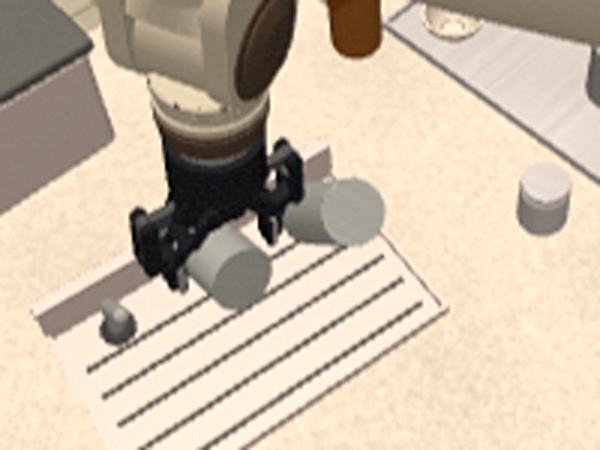

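View pics/w15.png

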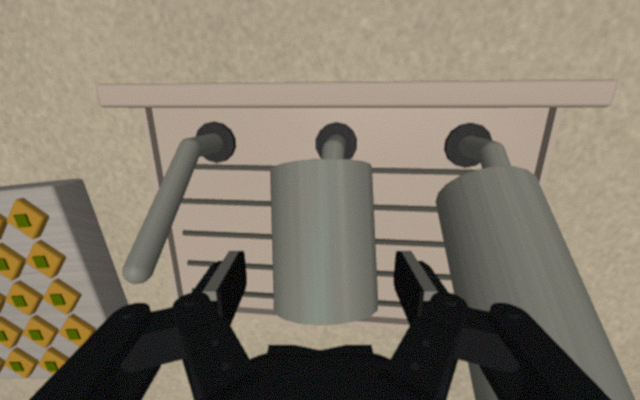

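Short cup 1 has stopped at about 30° to the peg, with its lower rim on the peg's foot. The bottom is about 6 mm short of home. I'll grip it again nearer the mouth and turn it down about the tip.

```bash
python3 - <<'E'
from g import *
T=np.array([.5518,.2697,.1086])
for d,tb,tv in((30,58.5,18.5),(25,58.5,18),(20,59,17.5),(15,60,17),(12,63,17),(10,65,17)):
    print(d,(pivot(T,d,tb,tv,28)+[0,0,.003]).round(4))
E
```

```text
30 [0.574  0.2672 0.0838]
25 [0.5717 0.2674 0.0824]
20 [0.5698 0.2677 0.0809]
15 [0.5682 0.2678 0.0793]
12 [0.5688 0.2678 0.0767]
10 [0.5691 0.2677 0.0748]
```

Emit:
{"fn": "drive_tool", "kwargs": {"plan": [[0.9, [0.01, 0, 0], 0], [0.9, [0.0107, -0.0007, -0.008], 0], [0.9, [0, 0, -0.0153], 0], [0.9, [0, 0, 0], 0], [0.2, [0, 0, 0], 0], [0.2, [0, 0, 0], 0], [0.2, [0, 0, 0], 0], [0.2, [0, 0, 0], 0]], "grip_force": 25}}

```text
time: 23.35
ee_pos: [0.5745, 0.2703, 0.0855]
tcp_rot: [-174.0, 0.1, -6.7]
wrist_force: [-0.3, -0.1, 0.3]
opening: 0.0542
```

Emit:
{"fn": "drive_tool", "kwargs": {"plan": [[0.2, [-0.0023, 0, -0.0014], 0], [0.2, [-0.0019, 0, -0.0016], 0], [0.2, [-0.0016, 0, -0.0018], 0], [0.2, [0, 0, 0], 0]]}}

```text
time: 23.85
ee_pos: [0.5702, 0.2708, 0.083]
tcp_rot: [-173.8, -0.1, -6.8]
wrist_force: [2.9, -0.2, 12.6]
opening: 0.0541
```

```bash
python3 cupchk.py S1; python3 - <<'E'
from h import *
snap('scene','sc16'); mp('sc16','sc16c',(310,150,510,320),3)
E
```

```text
23.85 [0.57019034 0.27081338 0.08297018] [ 2.90021935 -0.23029727 12.55079783] [ 0.00362303 -0.16743768 -0.00140751]
S1 in 219 635 disc c [0.5328 0.2749 0.1084] n [-0.869  0.05   0.493] ang to peg 20.6 tilt from up 60.5 outer face beyond tip (want 3mm) 9.6 lateral v -15.0
```

View pics/sc16c.png

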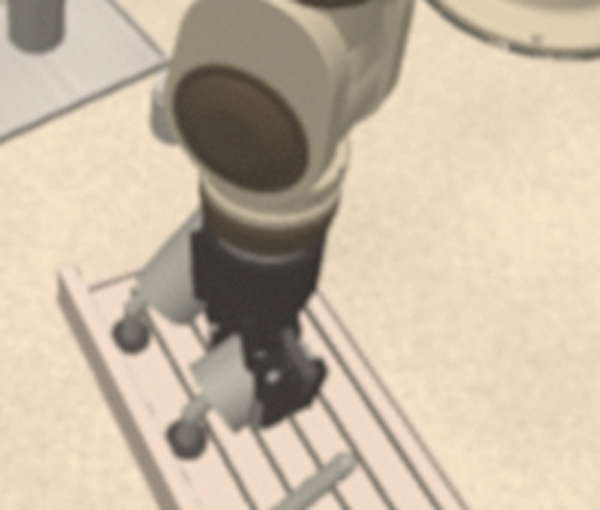

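Emit:
{"fn": "drive_tool", "kwargs": {"plan": [[0.2, [-0.001, 0, -0.002], 0], [0.2, [0, 0, -0.0025], 0], [0.2, [0.001, 0, -0.002], 0], [0.2, [0, 0, 0], 0]]}}

```text
time: 24.45
ee_pos: [0.5708, 0.2709, 0.0768]
tcp_rot: [-173.8, -0.2, -6.8]
wrist_force: [5.6, 0.1, 9.0]
opening: 0.0542
```

```bash
python3 cupchk.py S1
```

```text
24.45 [0.57080757 0.27089591 0.07681609] [5.61831253 0.12083643 9.02436327] [ 0.11402859 -0.74280526 -0.07978428]
S1 in 250 613 disc c [0.5355 0.2731 0.1065] n [-0.836  0.042  0.547] ang to peg 17.0 tilt from up 56.8 outer face beyond tip (want 3mm) 5.6 lateral v -14.0
```

Now at 17°, with the bottom almost home. I release while rising slightly.

Emit:
{"fn": "drive_tool", "kwargs": {"plan": [[0.7, [0, 0, 0], 0], [0.8, [0, 0, 0.002], 0], [0.85, [0, 0, 0.004], 0], [0.9, [0, 0, 0.005], 0]]}}

```text
time: 25.0
ee_pos: [0.5685, 0.2702, 0.0849]
tcp_rot: [-174.0, 0.2, -6.7]
wrist_force: [0.0, -1.0, 0.6]
opening: 0.0771
```

```bash
python3 cupchk.py S1; python3 - <<'E'
from h import *
snap('scene','sc17'); mp('sc17','sc17c',(310,150,510,320),3)
E
```

```text
25.0 [0.5685325  0.27022887 0.0848919 ] [ 0.01640396 -1.04789298  0.64062044] [-0.13861265 -0.01656501  0.01958003]
S1 in 227 583 disc c [0.5362 0.2733 0.1013] n [-0.811  0.076  0.58 ] ang to peg 14.6 tilt from up 54.6 outer face beyond tip (want 3mm) 1.7 lateral v -16.8
```

View pics/sc17c.png

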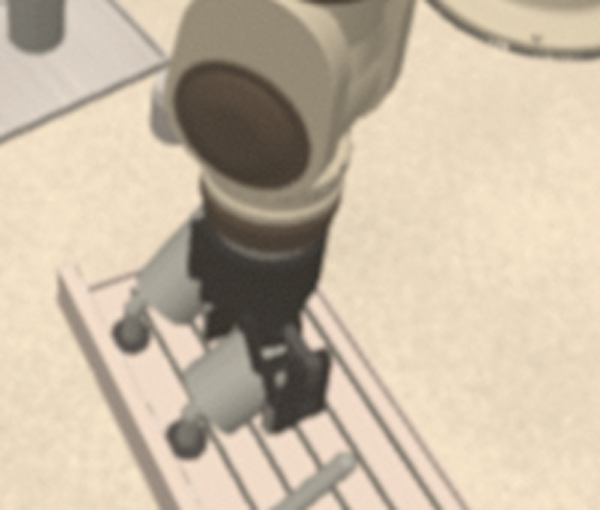

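Emit:
{"fn": "drive_tool", "kwargs": {"plan": [[0.95, [0, 0.001, 0.01], 0], [0.95, [0, 0, 0.02], 0], [0.95, [0, 0, 0.03], 0], [0.95, [-0.02, 0.01, 0.04], 0]]}}

```text
time: 25.6
ee_pos: [0.5488, 0.2807, 0.1853]
tcp_rot: [-174.0, 0.2, -6.8]
wrist_force: [0.0, 0.2, 0.5]
opening: 0.0813
```

```bash
python3 cupchk.py S1; python3 cupchk.py L;python3 - <<'E'
from h import *
snap('scene','sc18'); mp('sc18','sc18c',(310,150,510,320),3)
E
```

```text
25.6 [0.54877312 0.28074133 0.18529632] [0.04052796 0.16983229 0.47128952] [-0.07868771  0.02401503 -0.01470174]
S1 in 232 471 disc c [0.5362 0.2726 0.1016] n [-0.804  0.107  0.585] ang to peg 14.2 tilt from up 54.2 outer face beyond tip (want 3mm) 1.7 lateral v -16.6
25.65 [0.54786349 0.28273644 0.19239462] [0.02589063 1.87668348 5.72579046] [ 0.10437751  0.00273708 -0.00113067]
L in 249 456 disc c [0.4982 0.1796 0.1365] n [-0.638  0.028  0.769] ang to peg 2.6 tilt from up 39.7 outer face beyond tip (want 3mm) 2.3 lateral v -15.4
```

View pics/sc18c.png

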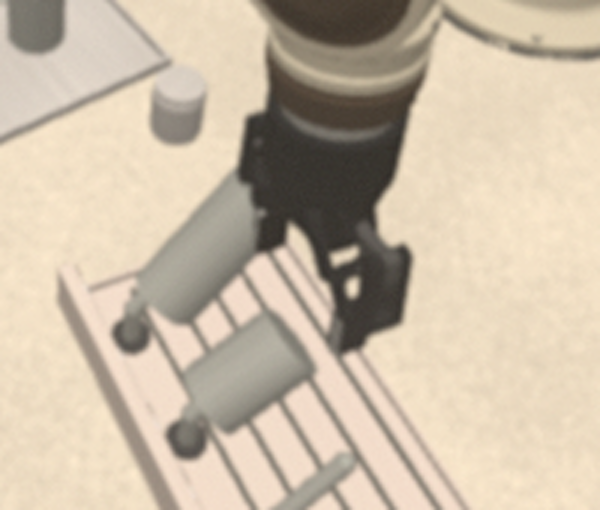

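Both hung cups have the bottom on the tip, but short cup 1 rests 14° off the peg. I'll press its mouth end down gently with closed fingers so it lies along the peg.

Emit:
{"fn": "drive_tool", "kwargs": {"plan": [[0, [0.016, -0.006, 0], 0], [0, [0.016, -0.006, 0], 0], [0, [0.016, -0.005, 0], 0], [0, [0, 0, 0], 0], [0, [0, 0, -0.025], 0], [0, [0, 0, -0.02], 0], [0, [0, 0, -0.012], 0], [0, [0, 0, 0], 0]], "grip_force": 30}}

```text
time: 26.75
ee_pos: [0.5963, 0.264, 0.1269]
tcp_rot: [-174.0, 0.2, -6.7]
wrist_force: [0.4, -0.1, -0.4]
opening: 0.0
```

```bash
python3 - <<'E'
from h import *
snap('side','si19'); mp('si19','si19c',(180,180,380,330),3)
E
```

```text
(no output)
```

View pics/si19c.png

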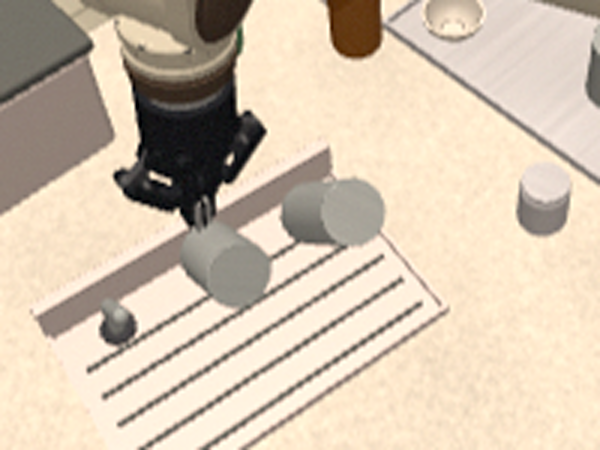

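The closed fingertips are just above the mouth end of the middle cup. I press down in small steps.

Emit:
{"fn": "drive_tool", "kwargs": {"plan": [[0, [0, 0, -0.006], 0], [0, [0, 0, -0.005], 0], [0, [0, 0, -0.003], 0], [0, [0, 0, -0.003], 0], [0, [0, 0, 0], 0]]}}

```text
time: 27.42
ee_pos: [0.5966, 0.2642, 0.1106]
tcp_rot: [-174.0, 0.1, -6.7]
wrist_force: [-0.9, 0.6, -0.7]
opening: -0.0001
```

```bash
python3 cupchk.py S1
```

```text
27.425 [0.59660143 0.26419154 0.11058826] [-0.86703399  0.6317736  -0.68984556] [-0.08492897 -0.00485713 -0.0068688 ]
S1 in 247 517 disc c [0.5348 0.2731 0.103 ] n [-0.735  0.085  0.672] ang to peg 7.8 tilt from up 47.8 outer face beyond tip (want 3mm) 2.1 lateral v -16.8
```

Down to 7.8°, with no load. A little further.

Emit:
{"fn": "drive_tool", "kwargs": {"plan": [[0, [0, 0, -0.002], 0], [0, [0, 0, -0.002], 0], [0, [0, 0, -0.0015], 0], [0, [0, 0, 0], 0]]}}

```text
time: 27.98
ee_pos: [0.5966, 0.2642, 0.1052]
tcp_rot: [-174.0, 0.1, -6.7]
wrist_force: [-0.0, -0.3, -0.1]
opening: -0.0002
```

```bash
python3 cupchk.py S1
```

```text
27.975 [0.59664876 0.26424062 0.1051777 ] [-0.0076379  -0.27726763 -0.10683721] [-0.02650962 -0.01661341  0.01074903]
S1 in 250 505 disc c [0.5351 0.2723 0.1054] n [-0.671  0.044  0.74 ] ang to peg 2.9 tilt from up 42.2 outer face beyond tip (want 3mm) 1.9 lateral v -15.0
```

Short cup 1 now lies within 2.9° of its peg, bottom on the tip. I withdraw and head back. On the way I try to undo the 6° tool tilt by brushing joint 6's opposite limit, in free air.

Emit:
{"fn": "drive_tool", "kwargs": {"plan": [[0, [0, 0, 0.03], 0], [0, [0, 0, 0.05], 0], [0.5, [-0.02, -0.02, 0.05], 1], [1, [-0.03, -0.05, 0.02], 1], [1, [-0.03, -0.05, 0], 1], [1, [-0.03, -0.05, 0], 1], [1, [-0.03, -0.05, 0], 1], [1, [-0.01, -0.05, 0], 1], [1, [0, -0.04, 0], 1], [1, [0, 0, 0], 0]]}}

```text
time: 29.28
ee_pos: [0.449, -0.0026, 0.2554]
tcp_rot: [-175.8, 0.1, -2.8]
wrist_force: [-0.0, -0.6, 0.7]
opening: 0.0854
```

```bash
python3 - <<'E'
from h import *
o=monitor.get_obs(); print(o['time'],o['ee_pos'],o['tcp_rot'],o['q'])
E
```

```text
29.275 [ 0.44895934 -0.00256777  0.25544784] [-1.75831668e+02  1.20533772e-01 -2.80492283e+00] [  -2.76808768   -8.67601393   -3.05314133   95.74072182    4.1684083
 -179.96306723]
```

It works: the tilt is down to 4.2°. A little more.

Emit:
{"fn": "drive_tool", "kwargs": {"plan": [[1, [0, -0.015, 0], 1], [1, [0, -0.015, 0], 1], [1, [0, 0, 0], 0]]}}

```text
time: 29.65
ee_pos: [0.4499, -0.006, 0.2552]
tcp_rot: [-176.9, 0.2, -2.6]
wrist_force: [0.1, 0.3, 0.1]
opening: 0.0855
```

```bash
python3 - <<'E'
from h import *
o=monitor.get_obs(); print(o['time'],o['ee_pos'],o['tcp_rot'],o['q'])
E
```

```text
29.65 [ 0.44989651 -0.00597865  0.25522574] [-176.94254877    0.17740669   -2.60148032] [  -2.54805647   -8.46377828   -2.85584664   95.78248473    3.05761531
 -179.94650025]
```

Emit:
{"fn": "drive_tool", "kwargs": {"plan": [[1, [0, -0.015, 0], 1], [1, [0, -0.015, 0], 1], [1, [0, -0.015, 0], 1], [1, [0, -0.015, 0], 1], [1, [0, -0.015, 0], 1], [1, [0, 0, 0], 0]]}}

```text
time: 30.4
ee_pos: [0.4525, -0.0167, 0.2554]
tcp_rot: [-179.7, 0.2, -2.3]
wrist_force: [-1.1, 0.5, 0.0]
opening: 0.0853
```

```bash
python3 - <<'E'
from h import *
o=monitor.get_obs(); print(o['time'],o['ee_pos'],o['tcp_rot'],o['q'])
E
```

```text
30.4 [ 0.45246662 -0.01665788  0.25535987] [-179.70067264    0.18102916   -2.33989174] [  -2.28240682   -8.03548823   -2.42149776   95.79471921    0.29950883
 -179.94251458]
```

The tilt is gone. On to short cup 2, turning the yaw first.

Emit:
{"fn": "drive_tool", "kwargs": {"plan": [[1, [0, 0, 0], -8], [1, [0.005, -0.02, -0.01], -8], [1, [0.01, -0.035, -0.02], -8], [1, [0.012, -0.04, -0.025], -8], [1, [0.015, -0.0533, -0.03], -7.7], [1, [0, 0, 0], 0], [1, [0, 0, 0], 0]]}}

```text
time: 31.28
ee_pos: [0.4942, -0.1644, 0.1708]
tcp_rot: [-179.7, 0.2, -42.0]
wrist_force: [0.1, 0.3, -0.3]
opening: 0.0853
```

```bash
python3 - <<'E'
from h import *
snap('wrist','w20'); o=monitor.get_obs(); print(o['time'],o['ee_pos'],o['tcp_rot'],o['q'])
W=wworld(load('w20')); Z=W[...,2]; print('floor',np.median(Z[(Z<.015)&(Z>-.01)]))
k=(Z>.068)&(Z<.09)&(W[...,0]>.43)&(W[...,0]<.56)&(W[...,1]>-.23)&(W[...,1]<-.1)
Q=W[k]; print(len(Q),np.median(Q[:,2]),cv2.minEnclosingCircle((Q[:,:2]*1000).astype(np.float32)))
E
```

```text
31.325 [ 0.49440631 -0.16404851  0.17131793] [-1.79666432e+02  1.51296526e-01 -4.19799757e+01] [-1.85412139e+01  1.22842394e-01 -4.02136068e+00  8.58619247e+01
  3.66224798e-01 -1.56560817e+02]
floor 0.0020990873010665323
3880 0.07867429903890699 ((492.60528564453125, -166.50848388671875), 27.93290138244629)
```

View pics/w20.png

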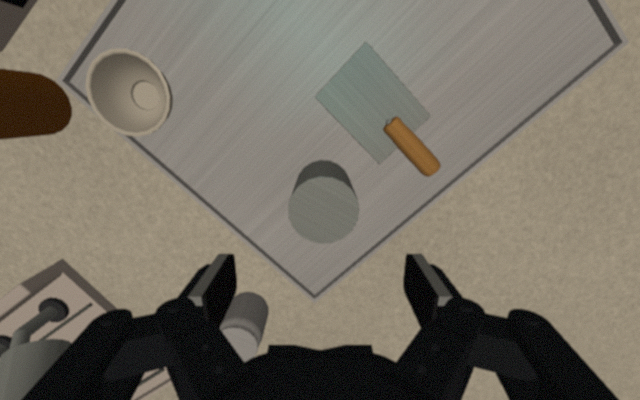

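The wrist view shows short cup 2's bottom disc at about (323,207), centre (0.493, -0.166), top 0.079 as expected. I go down and grip.

Emit:
{"fn": "drive_tool", "kwargs": {"plan": [[1, [-0.001, -0.0015, -0.04], 0], [1, [0, 0, -0.035], 0], [1, [0, 0, -0.025], 0], [1, [0, 0, -0.013], 0], [1, [0, 0, 0], 0], [0.2, [0, 0, 0], 0], [0.2, [0, 0, 0], 0], [0.2, [0, 0, 0], 0], [0.2, [0, 0, 0], 0], [0.2, [0, 0, 0], 0]], "grip_force": 50}}

```text
time: 32.58
ee_pos: [0.4941, -0.1663, 0.0592]
tcp_rot: [-179.6, 0.1, -42.0]
wrist_force: [-0.5, 1.0, 5.5]
opening: 0.0549
```

Emit:
{"fn": "drive_tool", "kwargs": {"plan": [[0.2, [0, 0, 0.015], 0], [0.2, [0, 0, 0.03], 0], [0.2, [0, 0, 0.04], 0], [0.2, [-0.01, 0.02, 0.04], 3], [0.2, [-0.01, 0.04, 0.02], 3], [0.2, [-0.01, 0.05, 0], 3.3], [0.2, [0, 0.05, 0], 3.3]]}}

```text
time: 33.45
ee_pos: [0.4629, -0.0049, 0.2043]
tcp_rot: [-179.6, 0.1, -29.4]
wrist_force: [1.8, 0.8, -1.7]
opening: 0.055
```

```bash
python3 - <<'E'
from h import *
o=monitor.get_obs(); print(o['time'],o['ee_pos'],o['tcp_rot'],o['opening'])
snap('scene','sc21'); mp('sc21','sc21c',(270,60,470,200),3)
from g import *
T=np.array([.562,.3644,.1086])
for d in (-40,-35,-30,-25,-20,-15,-10,-5,0):
    a=np.radians(-d)
    if d<-25: tv=-15; tb=((25.5-tv)*np.cos(a)-7)/np.sin(a)
    else: tb=65; tv=25.5-(7+tb*np.sin(a))/np.cos(a)
    print(d,round(tb,1),round(tv,1),(pivot(T,d,tb,tv,51)+[0,0,.003]).round(4))
E
```

```text
33.45 [ 0.46288949 -0.00490372  0.20433901] [-1.79635785e+02  7.13875361e-02 -2.93876641e+01] 0.054963838881708936
-40 37.4 -15 [0.5769 0.3627 0.1252]
-35 45.6 -15 [0.5764 0.3628 0.1183]
-30 56.1 -15 [0.5776 0.3626 0.1091]
-25 65 -12.5 [0.5776 0.3626 0.1013]
-20 65 -5.6 [0.572  0.3633 0.1004]
-15 65 0.8 [0.5671 0.3638 0.0986]
-10 65 6.9 [0.563  0.3643 0.096 ]
-5 65 12.8 [0.5596 0.3647 0.0928]
0 65 18.5 [0.5569 0.365  0.089 ]
```

View pics/sc21c.png

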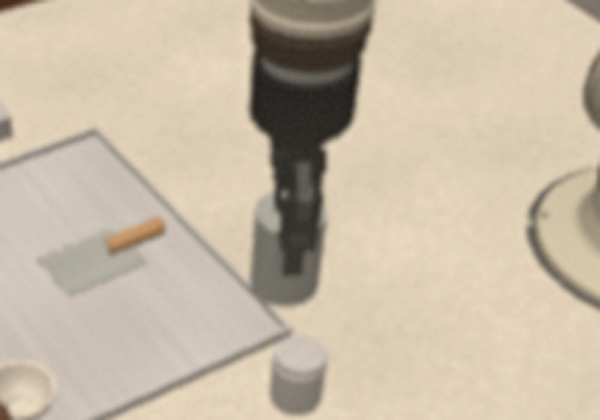

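Held upright. I carry it to above the outer peg.

Emit:
{"fn": "drive_tool", "kwargs": {"plan": [[0.2, [-0.01, 0.045, 0], 3], [0.2, [-0.01, 0.05, 0], 3], [0.2, [-0.01, 0.05, 0], 3], [0.2, [0, 0.05, 0], 3], [0.2, [0.01, 0.05, 0], 3], [0.2, [0.025, 0.045, 0], 3], [0.2, [0.035, 0.04, 0], 3], [0.2, [0.04, 0.03, 0], 1.9], [0.2, [0.034, 0.006, 0], 0], [0.2, [0, 0, 0], 0]]}}

```text
time: 34.75
ee_pos: [0.5789, 0.3602, 0.2014]
tcp_rot: [-179.8, 0.2, -6.6]
wrist_force: [-0.9, -0.6, -0.8]
opening: 0.0552
```

```bash
python3 - <<'E'
from h import *
o=monitor.get_obs(); print(o['time'],o['ee_pos'],o['tcp_rot'],o['opening'])
E
```

```text
34.75 [0.57888727 0.3601774  0.20141883] [-179.75625545    0.24109419   -6.5778016 ] 0.055166587001880464
```

Emit:
{"fn": "drive_tool", "kwargs": {"plan": [[0.2, [-0.002, 0.0025, -0.025], 0], [0.2, [-0.001, 0, -0.02], 0], [0.2, [0, 0, -0.015], 0], [0.2, [0, 0, -0.008], 0], [0.2, [0, 0, 0], 0]], "grip_force": 25}}

```text
time: 35.38
ee_pos: [0.5741, 0.3624, 0.1347]
tcp_rot: [-179.7, 0.2, -6.5]
wrist_force: [-0.7, 0.3, -1.1]
opening: 0.0554
```

```bash
python3 - <<'E'
from h import *
o=monitor.get_obs(); print(o['time'],o['ee_pos'],o['wrist_force'],o['torque'],o['opening'])
snap('side','si22'); mp('si22','si22c',(150,180,350,330),3)
snap('scene','sc22'); mp('sc22','sc22c',(310,180,510,350),3)
E
```

```text
35.375 [0.57413832 0.36235917 0.13468637] [-0.68820445  0.27750498 -1.06775911] [-0.03272157  0.01199504  0.0029482 ] 0.055421522934777506
```

View pics/si22c.png

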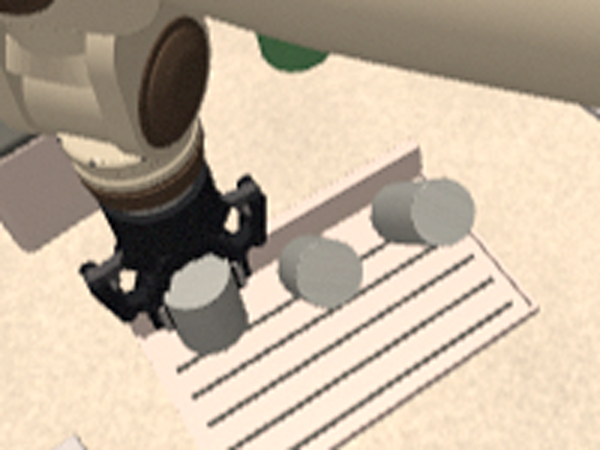

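View pics/sc22c.png

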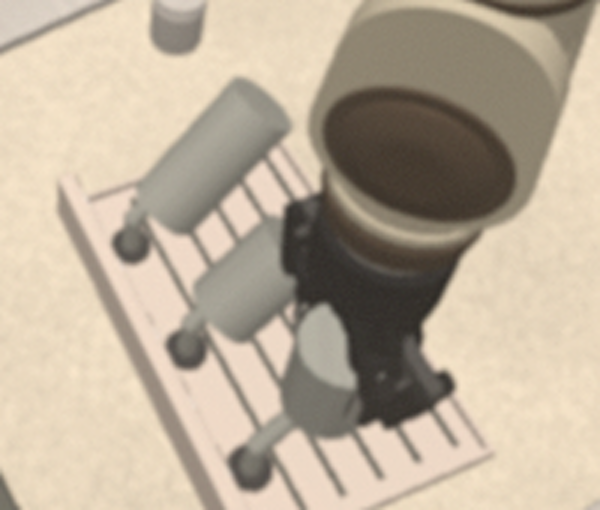

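The tip is inside the upright cup with no contact load. I continue down along the peg.

Emit:
{"fn": "drive_tool", "kwargs": {"plan": [[0.2, [0.001, 0, -0.006], 0], [0.2, [0.001, 0, -0.006], 0], [0.2, [0, 0, -0.005], 0], [0.2, [0.001, 0, -0.0045], 0], [0.2, [0, 0, -0.004], 0], [0.2, [0, 0, 0], 0]]}}

```text
time: 36.22
ee_pos: [0.5784, 0.3623, 0.1094]
tcp_rot: [-179.7, 0.0, -6.6]
wrist_force: [5.2, -0.1, -0.9]
opening: 0.0551
```

```bash
sed -i 's/if abs(n@ea)<.75/if abs(n@ea)<.7 or abs(n[2])<.3/' cupchk.py; python3 cupchk.py S2
```

```text
36.225 [0.57841401 0.36225767 0.10936358] [ 5.15165212 -0.11269832 -0.90531252] [-0.33355512 -1.4190216  -0.01199425]
S2 in 210 537 disc c [0.5691 0.3639 0.1277] n [-0.156  0.03   0.987] ang to peg 30.9 tilt from up 9.1 outer face beyond tip (want 3mm) 10.7 lateral v 17.7
```

The cup is tilting as planned (31° from the peg, 8 mm to go). I press on and pull forward so the rim turns it.

Emit:
{"fn": "drive_tool", "kwargs": {"plan": [[0.2, [-0.0005, 0, -0.004], 0], [0.2, [-0.0005, 0, -0.004], 0], [0.2, [-0.0028, 0.0003, -0.0005], 0], [0.2, [-0.0028, 0.0004, -0.0005], 0], [0.2, [-0.0025, 0.0002, -0.001], 0], [0.2, [-0.0025, 0.0003, -0.001], 0], [0.2, [0, 0, 0], 0]]}}

```text
time: 37.15
ee_pos: [0.5655, 0.3638, 0.0982]
tcp_rot: [-179.7, 0.2, -6.5]
wrist_force: [0.6, -0.3, 4.4]
opening: 0.0548
```

```bash
python3 cupchk.py S2
```

```text
37.15 [0.56547818 0.36376185 0.09816501] [ 0.58149178 -0.3473916   4.44839697] [-0.15396386 -0.31317821  0.02706333]
S2 in 187 504 disc c [0.5548 0.3657 0.1152] n [-0.394  0.07   0.916] ang to peg 16.5 tilt from up 23.6 outer face beyond tip (want 3mm) 2.0 lateral v -1.3
```

Emit:
{"fn": "drive_tool", "kwargs": {"plan": [[0.2, [-0.002, 0.0002, -0.0013], 0], [0.2, [-0.0021, 0.0003, -0.0013], 0], [0.2, [-0.0017, 0.0002, -0.0016], 0], [0.2, [-0.0017, 0.0002, -0.0016], 0], [0.2, [-0.0013, 0.0001, -0.0015], 0], [0.2, [0, 0, 0], 0]]}}

```text
time: 37.95
ee_pos: [0.5576, 0.3652, 0.0929]
tcp_rot: [-179.6, 0.0, -6.5]
wrist_force: [-0.1, -0.0, 13.4]
opening: 0.054
```

```bash
python3 cupchk.py S2
```

```text
37.95 [0.55762787 0.36521762 0.09292253] [-0.112795   -0.0428801  13.40358544] [-0.19598467 -0.34655376 -0.05142323]
S2 in 194 440 disc c [0.5479 0.3674 0.1099] n [-0.481  0.082  0.873] ang to peg 10.9 tilt from up 29.2 outer face beyond tip (want 3mm) 1.2 lateral v -10.1
```

Emit:
{"fn": "drive_tool", "kwargs": {"plan": [[0.2, [-0.002, 0.0002, 0], 0], [0.2, [-0.002, 0.0002, 0], 0], [0.72, [0, 0, 0], 0], [0.8, [0, 0, 0], 0], [0.85, [0, 0, 0], 0], [0.85, [0, 0, 0], 0]]}}

```text
time: 38.75
ee_pos: [0.5528, 0.3651, 0.0906]
tcp_rot: [-179.7, 0.2, -6.5]
wrist_force: [-0.1, -0.7, 1.0]
opening: 0.0722
```

```bash
python3 cupchk.py S2
```

```text
38.75 [0.55278307 0.36508579 0.09060137] [-0.11233691 -0.68613103  0.99221162] [-8.09055592e-03 -6.16752387e-05  7.28566113e-03]
S2 in 256 440 disc c [0.5443 0.3679 0.1015] n [-0.723  0.043  0.69 ] ang to peg 6.7 tilt from up 46.4 outer face beyond tip (want 3mm) 1.1 lateral v -18.4
```

Released and settled: 6.7° from the peg, bottom on the tip. I withdraw straight up and check everything.

Emit:
{"fn": "drive_tool", "kwargs": {"plan": [[0.92, [0, 0, 0], 0], [0.92, [0, 0, 0.015], 0], [0.92, [0, 0, 0.025], 0], [0.92, [0, 0, 0.04], 0], [0.92, [0, 0, 0.05], 0], [0.92, [-0.05, 0, 0.04], 0], [0.92, [-0.06, 0, 0.03], 0], [0.92, [-0.06, -0.02, 0], 0], [0.92, [-0.04, -0.03, 0], 0], [0.92, [0, 0, 0], 0]]}}

```text
time: 40.05
ee_pos: [0.3467, 0.3139, 0.2904]
tcp_rot: [-179.5, 0.1, -6.5]
wrist_force: [1.3, 0.9, 1.3]
opening: 0.0786
```

```bash
for k in L S1 S2; do python3 cupchk.py $k; done; python3 - <<'E'
from h import *
snap('scene','sc30'); mp('sc30','sc30c',(200,90,500,380),2)
snap('side','si30'); mp('si30','si30c',(150,180,350,330),3)
for nm,(x0,x1,y0,y1) in dict(ring=(.65,.75,-.43,-.32),bowl=(.62,.71,-.145,-.06),tin=(.41,.48,-.03,.04)).items():
    for t in('scene0','sc30'):
        z=load(t); W=world(z); k=(W[...,0]>x0)&(W[...,0]<x1)&(W[...,1]>y0)&(W[...,1]<y1)&(W[...,2]>.022)
        print(nm,t,k.sum(),W[k].mean(0).round(4))
E
```

```text
40.05 [0.34669089 0.31392041 0.29038044] [1.33145596 0.86110948 1.3403529 ] [-0.01244973 -0.1299437  -0.03397066]
40.1 [0.34811746 0.31485176 0.28987357] [0.1039372  0.86481871 0.11062081] [ 0.02201155 -0.01924345  0.0207009 ]
S1 in 144 295 disc c [0.5375 0.2818 0.1055] n [-0.656  0.094  0.749] ang to peg 1.8 tilt from up 41.5 outer face beyond tip (want 3mm) 1.2 lateral v -13.9
40.15 [0.34893983 0.31538723 0.28928877] [ 0.51241858  0.14249342 -0.26743638] [0.03949281 0.00698802 0.0096026 ]
S2 in 303 504 disc c [0.5453 0.3671 0.103 ] n [-0.705  0.05   0.708] ang to peg 5.2 tilt from up 45.0 outer face beyond tip (want 3mm) 1.0 lateral v -16.6
ring scene0 154 [ 0.6956 -0.3734  0.0299]
ring sc30 152 [ 0.695  -0.3735  0.0298]
bowl scene0 214 [ 0.6603 -0.1109  0.0313]
bowl sc30 209 [ 0.6606 -0.111   0.0315]
tin scene0 348 [0.4476 0.0075 0.0506]
tin sc30 349 [0.4473 0.0074 0.0507]Traceback (most recent call last):
  File "cupchk.py", line 25, in <module>
    chk(sys.argv[1],*(sys.argv[2:]))
    ~~~^^^^^^^^^^^^^^^^^^^^^^^^^^^^^
  File "cupchk.py", line 13, in chk
    q=P[rng.choice(len(P),3,replace=False)]; n=np.cross(q[1]-q[0],q[2]-q[0]); l=np.linalg.norm(n)
        ~~~~~~~~~~^^^^^^^^^^^^^^^^^^^^^^^^
  File "numpy/random/_generator.pyx", line 864, in numpy.random._generator.Generator.choice
ValueError: a must be a positive integer unless no samples are taken
```

View pics/sc30c.png

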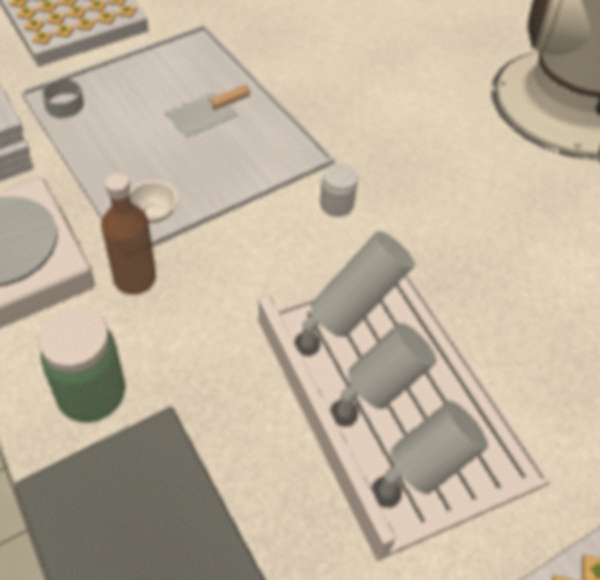

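View pics/si30c.png

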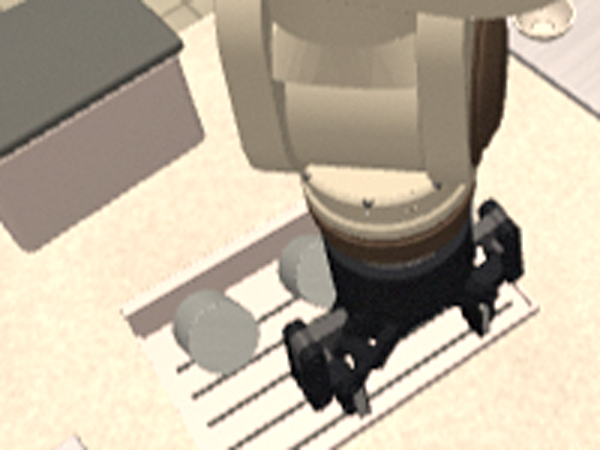

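Emit:
{"fn": "drive_tool", "kwargs": {"plan": [[0.92, [-0.02, -0.04, 0.02], 0], [0.92, [-0.01, -0.05, 0.02], 0], [0.92, [0, -0.05, 0], 0], [0.92, [0, -0.05, 0], 0], [0.92, [0, -0.05, 0], 0], [0.92, [0, -0.05, 0], 0], [0.92, [0, 0, 0], 0], [0.92, [0, 0, 0], 0]]}}

```text
time: 41.3
ee_pos: [0.3196, 0.0253, 0.3278]
tcp_rot: [-179.7, 0.2, -6.6]
wrist_force: [-0.2, 1.5, -0.1]
opening: 0.0785
```

```bash
for k in L S1 S2; do python3 cupchk.py $k | tail -1; done; python3 - <<'E'
from h import *
snap('side','si31'); mp('si31','si31c',(150,120,450,330),2.5)
E
```

```text
L in 244 454 disc c [0.4981 0.1787 0.1355] n [-0.652  0.028  0.758] ang to peg 2.7 tilt from up 40.7 outer face beyond tip (want 3mm) 1.9 lateral v -16.0
S1 in 218 440 disc c [0.5346 0.273  0.1046] n [-0.685  0.041  0.727] ang to peg 3.9 tilt from up 43.4 outer face beyond tip (want 3mm) 2.0 lateral v -16.0
S2 in 273 500 disc c [0.546  0.3664 0.104 ] n [-0.71   0.051  0.702] ang to peg 5.6 tilt from up 45.4 outer face beyond tip (want 3mm) 1.2 lateral v -15.3
```

View pics/si31c.png

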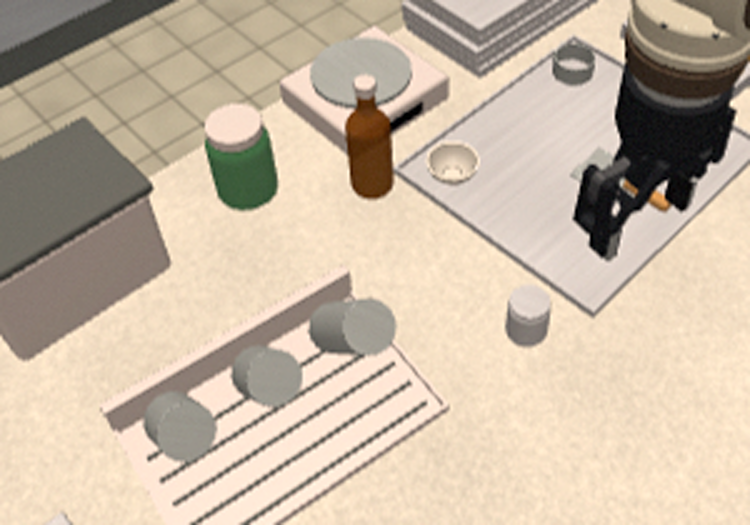

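All three cups hang with their bottoms on the tips, and the robot is clear of everything. I hand the job in.

```bash
python3 -c "
from workcell import job; print(job.job_done())"
```

```text
the job is handed in; nothing more can be done
None
```

All three cups are hung mouth-down on the rack, and I handed the job in at about 41 s of the 72 s allowed. The tall cup went on the long peg first. The lying short cup went on the middle peg and the standing one on the outer peg.

**Last checks (side camera, arm clear):**

| Cup | Angle to its peg | Outer bottom face beyond the tip (3 mm expected) |
|---|---|---|
| Tall cup | 2.7° | 1.9 mm |
| Short cup 1 | 3.9° | 2.0 mm |
| Short cup 2 | 5.6° | 1.2 mm |

- **Seating:** the readings run 1–2 mm under the 3 mm bottom thickness, about the calibration error, so I take all three floors to be on their tips. The two short cups sit a few degrees off their pegs.
- **Other things on the table:** the pastry ring, bowl and tin measured within 1 mm of where they started. I checked the spatula and bottle by eye only; they look unmoved.
- **Forces:** the highest wrist reading I saw was about 19 N, read only at the ends of moves.

**What went wrong on the way:**
- **Joint 6 limit:** the last joint reached its limit while carrying the tall cup, so I unwound the wrist the other way. This left the tool tilted about 6° until I removed the tilt before the third cup.
- **Short cup 1:** it first stopped about 30° to its peg with its bottom about 6 mm short. I gripped it again and released it on the tip, then pressed its mouth end down with closed fingers.
- **Tall cup check:** one check failed because the arm blocked the view. I moved the arm aside and repeated it; that result is in the table.

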